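Find the high spot of an off-centre wheel with the plunger indicator

ROBOT

A 6-joint arm with a two-finger parallel gripper is mounted at the origin on the work surface. World frame = base frame: x ahead of the robot, y to its left, z up, the work surface at z = 0. Lengths are in m, angles in degrees, forces in N, time in s.
With the tool pointing down it reaches from about 0.35 to 0.875 m from the base axis. Payload 4.2 kg.
Tool frame: the origin (TCP) lies midway between the tips of the shut fingers; the grasp point (between the pads) lies 19 mm behind it; z points along the fingers, y is the direction in which the jaws open and shut (so a half turn about z gives the same grasp; the last joint's range is limited). The gripper opens to 87 mm and grips with 3 to 60 N. Pads are 19 mm wide; open, the fingers measure 117 mm over their backs; the gripper's body (75 mm by 190 mm) begins 51 mm behind the grasp point.
Start: joints at [79.504, 22.042, 0.453, 0, -68.411, -14.817], TCP at [0.267, 0.565, 0.223] pointing down, gripper open.
Joint ranges: [-179.83, 179.83], [-69.29, 118.12], [-61.27, 80.66], [-181.25, 117.63], [-171.15, -9.14], [-177.46, 177.46]. Speed limits (degrees/s): [159.86, 159.86, 180, 180, 180, 180].

INTERFACE

Orientations are given as a 3x3 rotation matrix whose columns are the frame's x, y, z axes.
In Python, from station import r gives the robot as it stands.
- The arm moves only by the tool play_rows, never from a script. Its argument "commands" is a list that holds one entry, the list of rows, each a list of 7 numbers: the shift along the world's x, y, z in m, then the turn, a rotation vector about the world's x, y, z in rad, then the closure, from 0 (fully open) to 1 (shut). A call has 1 to 5 rows; each row is the pose to reach, as a shift and turn from the pose commanded when the call began; what a row does not reach only later rows make up. A row lasts 1/10 s, in which the tool goes at most 50 mm and 8.59 degrees, less where a joint would pass 70% of its speed; a pose out of reach is approached as far as the arm can. A call with a gripper value outside its range is refused whole. The fingers move at their own pace and stop on an object; the grip force is fixed at half the most. Time passes only in rows, so rows that repeat a pose let the fingers close. It gives the time, the measured TCP pose, the force and the opening at its end, in the units of the state.
- r.sense(): the state, without advancing time (a new reading comes with each control period).
- r.capture(name): name is "scene" or "top" or "wrist"; returns a dict with "image" (400x640x3 uint8, red, green, blue), "range_z" (400x640 float32, m along the optical axis (not along the pixel's ray), 0 where there is no reading), "intrinsics" (3x3 intrinsics, pixels), "k1" (the pictures are not rectified: a ray, as slopes to the right and down, at radius r is drawn at 1 + k1 r^2 times it, then the intrinsics apply), "extrinsics" (4x4, takes a point from camera to world coordinates); the wrist camera has in their place "mount" (4x4, takes a point from camera to tool coordinates, whose origin is the TCP and whose axes are the flange's). Camera axes: x right, y up, looking along -z (the intrinsics and any distortion apply to the point x, -y, -z); pixel columns grow to the right and rows downward; lengths in m; the calibration is good to about 2 mm. A picture is of the moment at which its call begins: read the wrist's pose just before it.
- r.finish_job(): hands the job in, once; it reports no verdict.
The state is a dict: "time_s": time; "joints": joint angles; "joint_velocities": joint speeds; "effort": joint torques, N m; "tcp_pos": TCP position; "ee_rot": TCP orientation; "wrist_force": force on the tool from outside, world axes, zero at the start; "moment": the same for the moment, N m; "gripper_width": opening from 0.0 (shut) to 1.0 (fully open).
Only numpy, scipy, OpenCV 4.12 (cv2) and the standard library are available. Lean on these libraries where they do the work, as an engineer would, in place of code of your own. Each camera call takes 0.05 s, during which the arm holds its last target. There are 200 camera calls.

TASK

Check the runout of the wheel whose axle lies in the V-blocks: first lower the indicator head until its plunger rests on the wheel and the needle points about straight up, then turn the axle with the plunger riding on the wheel to find the wheel's highest spot. Leave that highest spot right under the plunger with the axle lying fully home in both V-blocks, and let go; do not run the plunger to the end of its stroke, do not force the axle or lift it out, and leave the other things on the bench alone.

Things in the scene. Friction and masses are not known exactly. Their poses are not given: they have to be found in the camera images.
- stand: Fixed grey base plate 150 x 170 x 14 mm with two dark steel V-blocks and a round steel column. Origin: underside of the plate on the bench, plumb under the middle of the wheel; z up; y runs along the axle towards the crank end; +x is the side that the dial faces, the column (18 mm thick, 240 mm high) stands 72 mm to -x. The V-blocks (90 degree V, 14 mm thick, 50 mm wide, top 90 mm above the bench) stand at y = -40 mm and y = +70 mm.
- axle_line (a point): Fixed point of the stand on the axis of an axle lying home in the V-blocks, 85 mm above the bench, midway along the wheel, plumb under the plunger; axes as the stand's.
- head_knob (a point): Middle of the upright black knob (22 mm thick, 28 mm high) on top of the round indicator head; it moves up and down with the head. 14 mm of thin neck below the knob, then the top of the 76 mm dial case (20 mm thick in x), 28 mm under this point (14 mm below the knob's lower edge). The plunger's foot, when fully out, is 137 mm below this point. Grip it or press on it to move the head.
- head (a joint): How far the indicator head has been slid down the column, m; 0 at the top, at most 0.060. It moves with a stiff friction of about 10 N and stays where it is left.
- plunger_foot (a point): Lowest point of the round-ended steel plunger (8 mm ball end) that sticks out 29 mm below the indicator head and slides straight up into it; axes as the stand's.
- needle (a joint): Angle of the dial's black needle, rad, turned by the plunger: 0 (needle pointing straight down) with the plunger fully out, growing clockwise as seen from in front of the dial by 0.262 rad per mm that the plunger is pushed in; 3.14 (straight up) at 12 mm, 6.28 at the end of its 24 mm stroke. The plunger's spring pushes with 1 N when fully out to 3.2 N when fully in.
- axle: Loose steel axle, 14 mm thick, 155 mm long, 0.35 to 0.6 kg, lying in the V-blocks. Origin on its axis amid the wheel, y along it towards the crank. Its grey plastic wheel (52 mm diameter, 22 mm wide) is bored 4 mm off-centre: the rim lies 22 to 30 mm from the axis (the plunger's foot rides 0.5 mm lower, as contact gives); which side is high differs each time and is not told by these axes.
- crank_handle (a point): Middle of the free-spinning black handle (14 mm thick, 40 mm long, lying parallel to the axle) of the crank on the +y end of the axle; 118 mm along y from the wheel's middle and 32 mm from the axle's axis. Its free length is clear from 22 mm before to 20 mm beyond this point, and nothing stands above, below or beside its circle but the bench; turning the handle about the axle turns the wheel with it.
- solder_reel: Bystander: metal solder reel, 54 mm across, 38 mm high, origin under its centre. Leave alone.
- screwdriver: Bystander: black-handled screwdriver 170 mm long lying on the bench. Leave alone.
- parts_box: Bystander: clear flat plastic box 90 x 130 x 35 mm, origin under its centre. Leave alone.
Not all that is in view belongs to the job. Of the things that look like the axle, the smallest one is meant.

How it is judged:
By the outcome, as a careful person would: the job done as asked, in the order asked, and still so for the second after the job is handed in, with the robot touching nothing.
It also fails if it takes over 58 s, if anything falls off the work surface, if the arm or the gripper's body presses on something with over 40 N, if the wrist force passes 120 N, or if a joint passes its speed limit or range.

## Working session

There is one attempt and no reset: what is moved stays moved. The work goes in short steps, Python scripts to look and compute and a tool call to move; the robot and the scene stay as the last step left them, time stands still between calls to the robot, and variables do not carry over. Pictures are saved under pics/ and viewed, about 8 in all and at most 12, crops included, and the job is handed in when it is done.

Besides the shell and the picture viewer there is one more tool, called after "Call:" in YAML: its name, and indented under it one key for each argument. play_rows: Moves the arm, as the interface text tells. Its arguments: {"type":"object","properties":{"commands":{"type":"array","items":{"type":"array","items":{"type":"array","items":{"type":"number"}}}}},"required":["commands"]}

```bash
mkdir -p pics; ls; python3 - <<'E'
from station import r
import cv2,numpy as np
s=r.sense();print({k:np.round(v,3).tolist() for k,v in s.items()})
for n in("scene","top"):
    c=r.capture(n);cv2.imwrite(f"pics/{n}0.png",c["image"][:,:,::-1]);np.savez(f"{n}0.npz",**c)
    print(n,c["intrinsics"].tolist(),c["k1"],np.round(c["extrinsics"],3).tolist())
E
```

```text
pics
{'time_s': 0.0, 'joints': [79.503, 22.088, 0.381, -0.03, -68.412, -14.817], 'joint_velocities': [0.089, -0.051, 0.053, -0.017, 0.007, -0.004], 'effort': [0.001, -39.066, 18.74, 4.22, 0.011, -0.0], 'tcp_pos': [0.267, 0.564, 0.221], 'ee_rot': [[0.904, -0.428, -0.001], [-0.428, -0.904, -0.002], [0.0, 0.002, -1.0]], 'wrist_force': [-0.398, -0.756, -0.413], 'moment': [-0.021, -0.026, -0.027], 'gripper_width': 1.001}
scene [[465.55950262063544, 0.0, 322.3644386912468], [0.0, 465.55950262063544, 212.90207233485984], [0.0, 0.0, 1.0]] -0.0420334230555392 [[0.167, -0.802, 0.574, 1.173], [0.986, 0.128, -0.109, -0.15], [0.014, 0.584, 0.812, 1.209], [0.0, 0.0, 0.0, 1.0]]
top [[429.17456710377564, 0.0, 318.54127520237984], [0.0, 429.17456710377564, 195.03434901382118], [0.0, 0.0, 1.0]] 0.004260156814782684 [[0.026, 0.998, -0.06, 0.368], [-1.0, 0.026, -0.002, -0.015], [-0.001, 0.06, 0.998, 1.455], [0.0, 0.0, 0.0, 1.0]]
```

View pics/scene0.png

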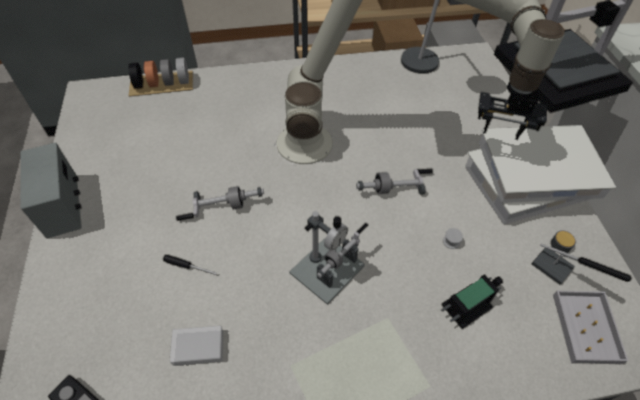

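View pics/top0.png

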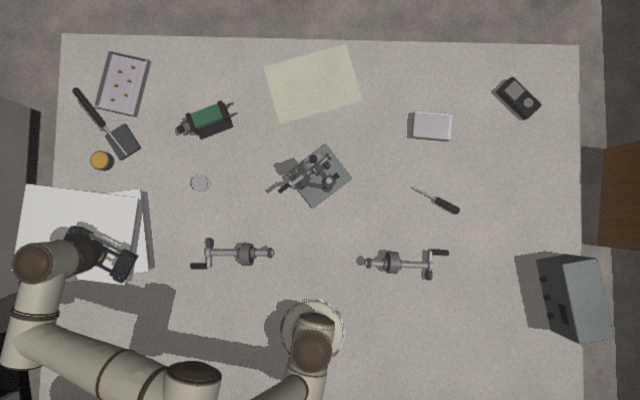

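The stand is at about (328,262) in scene and (318,175) in top. The two spare axles lie on the bench nearer the robot. I'll look closer at the stand next.

```bash
cat > h.py <<'E'
import numpy as np,cv2
def ray(c,u,v,E=None):
    K=c["intrinsics"];d=cv2.undistortPoints(np.array([[[u,v]]],float),K,np.array([float(c["k1"]),0,0,0]))[0,0]
    E=c["extrinsics"] if E is None else E
    return E[:3,3],E[:3,:3]@np.array([d[0],-d[1],-1.])
def plane(c,u,v,z,E=None):
    o,d=ray(c,u,v,E);return o+d*(z-o[2])/d[2]
def pt(c,u,v,E=None):
    o,d=ray(c,u,v,E);return o+d*float(c["range_z"][int(round(v)),int(round(u))])
def wristE(r):
    s=r.sense();T=np.eye(4);T[:3,:3]=s["ee_rot"];T[:3,3]=s["tcp_pos"];return T
E
python3 - <<'E'
import numpy as np,cv2
from h import *
t=np.load("top0.npz");s=np.load("scene0.npz")
a=cv2.resize(t["image"][135:215,258:358],None,fx=5,fy=5,interpolation=cv2.INTER_CUBIC)[:,:,::-1]
b=cv2.resize(s["image"][205:305,280:380],None,fx=4,fy=4,interpolation=cv2.INTER_CUBIC)[:,:,::-1]
b=cv2.resize(b,(300,400)) if 0 else b[:, :300*1+0] if 0 else b
m=np.zeros((400,900,3),np.uint8);m[:,:500]=a;m[:,500:]=b
m=cv2.resize(m,(800,356));cv2.imwrite("pics/crop.png",m)
# heights map in top view
Z=t["range_z"]
for v in range(140,214,4):
    print(v,[int(1000*pt(t,u,v)[2]) for u in range(266,358,4)])
E
```

```text
140 [-6, -1, -2, 0, 0, -2, -3, 3, -3, -4, -10, -6, -2, -2, -1, -5, 0, 3, 0, -7, -4, 0, 0]
144 [0, -3, 0, 1, 1, -2, 0, -4, 0, -3, 0, -3, 1, -1, -3, 0, -4, -2, -5, 1, -3, 0, -4]
148 [-1, 0, 0, -2, -4, 3, -1, 0, -3, 2, -1, -10, -4, -2, 15, 2, 3, -3, -1, -4, -9, 5, -1]
152 [2, 2, -2, 3, -2, 0, -3, 0, -4, -2, 1455, -2, 16, 7, 13, 13, 10, -2, -2, 0, -2, -5, -2]
156 [0, 1, -5, -1, 3, -6, 2, -6, -6, 0, -6, 279, 285, 236, 224, 91, 1455, 19, -1, -2, 0, 0, -4]
160 [0, 0, 2, -1, 1455, -1, -2, -2, 0, -4, 12, 284, 282, 241, 203, 87, 10, 8, 1, -1, 0, 1, -2]
164 [2, -5, 3, 0, -1, -3, 0, -4, 8, 11, 234, 236, 243, 184, 23, 88, 11, 16, 11, -3, -4, -4, 0]
168 [-5, -5, 0, -5, -7, 0, 0, 12, 13, 212, 228, 229, 114, 209, 16, 51, 7, 14, 10, 11, 1, -2, 0]
172 [-4, -5, -5, 0, 0, -5, 14, 11, 16, 14, 201, 96, 108, 210, 211, 10, 16, 13, 11, 12, 9, 0, 2]
176 [-1, -2, 0, -7, -1, -7, 15, 88, 8, 91, 86, 8, 11, 11, 217, 210, 216, 211, 211, 6, 10, 11, -2]
180 [-3, -2, -2, 3, 0, -2, -1, 85, 82, 7, 13, 13, 6, 9, 212, 239, 236, 217, 13, 16, 15, 2, 0]
184 [-3, -3, -5, 2, -1, 121, 123, 88, 87, 10, 12, 16, 13, 12, 9, 212, 216, 212, 10, 9, -1, -3, 2]
188 [1, 1, -3, 0, 125, 120, -2, 63, 9, 31, 10, 5, 14, 13, 25, 211, 27, 13, 9, 0, -4, 0, -6]
192 [-6, 0, 4, -2, 118, -2, -3, -6, 0, 15, 14, 9, 8, 12, 11, 18, 12, 14, 1, 0, -2, 1, -1]
196 [0, -2, 0, -4, -4, 0, -1, 0, 1, 0, 18, 10, 7, 14, 11, 13, -4, -1, -2, 7, -1, 0, -1]
200 [-9, -2, 1, 0, -3, 1, -1, -1, -4, 0, 14, 18, 11, 16, 13, 0, -6, 5, -4, -2, 0, -2, 1]
204 [0, -1, -3, -3, 1, -8, -3, 2, -7, -4, 1, 17, 1455, 13, -2, -6, -2, -1, 6, -4, 0, -7, 3]
208 [-2, -2, 6, -5, -2, -2, 0, -4, -2, -2, -4, 2, -1, -1, -2, -4, 2, -2, 1, -6, 1, 2, -5]
212 [1, -1, 0, -4, -2, 0, -3, 3, 0, -4, 1, -4, -3, 0, 0, 6, -3, 0, 2, 4, -6, -1, 7]
```

View pics/crop.png

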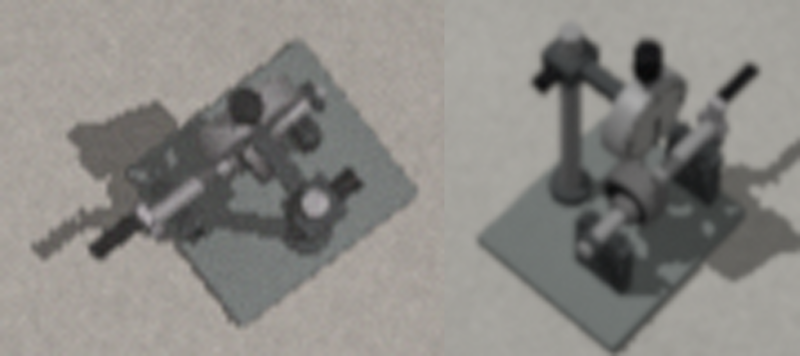

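The crop shows the crank handle near the top of its circle, at (115,235) in the left half and (742,80) in the right. The knob is at (243,105) and the column top at (316,203), both in the left half. Three plate corners are at (297,40), (416,190) and (242,325).

```bash
python3 - <<'E'
import numpy as np,cv2
from h import *
t=np.load("top0.npz");s=np.load("scene0.npz")
f=lambda x,y:(258+x/4.444-.4,135+y/4.444-.4)
g=lambda x,y:(280+(x-444.4)/3.556-.4,205+y/3.556-.4)
P=lambda n,p:print(n,np.round(p,4))
C=[plane(t,*f(*q),.014)[:2] for q in((297,40),(416,190),(242,325))]
P("corners",C);P("edges",[C[0]-C[1],C[2]-C[1]])
a=C[0]-C[1];b=C[2]-C[1];P("len",[np.hypot(*a),np.hypot(*b)])
# directions: b along +y(stand) , a along +x
P("angx",np.degrees([np.arctan2(a[1],a[0]),np.arctan2(b[1],b[0])-np.pi/2]))
P("col top",plane(t,*f(316,203),.24));P("col top scene",plane(s,*g(570,32),.24))
P("knobtop",plane(t,*f(243,105),.284));P("knobtop scene",plane(s,*g(648,44),.284))
P("handle",[plane(t,*f(94,252),.117),plane(t,*f(138,221),.117)])
P("handle scene",[plane(s,*g(757,67),.117),plane(s,*g(723,103),.117)])
# depth-cluster of knob
for c,n,(u0,u1,v0,v1) in((t,"t",(300,325,145,170)),(s,"s",(320,350,210,235))):
    L=[pt(c,u,v) for u in range(u0,u1) for v in range(v0,v1) if c["range_z"][v,u]>0]
    L=np.array([p for p in L if p[2]>.262 and p[2]<.3]);P("knob"+n,[L.mean(0),L.max(0),L.min(0)])
E
```

```text
corners [[ 0.6286 -0.0274]
 [ 0.5162 -0.1205]
 [ 0.4104  0.0087]]
edges [[ 0.1125  0.0931]
 [-0.1058  0.1292]]
len [0.146 0.167]
angx [39.6187 39.2989]
col top [ 0.4829 -0.0403  0.24  ]
col top scene [ 0.4869 -0.0389  0.24  ]
knobtop [0.5384 0.0072 0.284 ]
knobtop scene [0.5365 0.0072 0.284 ]
handle [[0.456  0.1124 0.117 ]
 [0.4786 0.0821 0.117 ]]
handle scene [[0.4575 0.1178 0.117 ]
 [0.4869 0.0835 0.117 ]]
knobt [[ 0.537   0.0055  0.2812]
 [ 0.5481  0.0162  0.2885]
 [ 0.5277 -0.0031  0.263 ]]
knobs [[ 0.5435  0.0064  0.2778]
 [ 0.5525  0.0171  0.2867]
 [ 0.5282 -0.0034  0.2621]]
```

Call:
play_rows:
  commands:
    - [[0.021,-0.043,0.012,0,0,-0.04,0],[0.042,-0.086,0.024,0,0,-0.08,0],[0.063,-0.129,0.036,0,0,-0.12,0],[0.084,-0.172,0.048,0,0,-0.16,0.2],[0.105,-0.215,0.06,0,0,-0.2,0.4]]

```text
time_s: 0.6
tcp_pos: [0.3724, 0.348, 0.2827]
ee_rot: [[0.8, -0.6, -0.0], [-0.6, -0.8, -0.001], [-0.0, 0.001, -1.0]]
wrist_force: [0.6, 0.7, 1.0]
gripper_width: 0.897
```

Call:
play_rows:
  commands:
    - [[0.021,-0.043,0.01,0,0,-0.05,0.4],[0.042,-0.086,0.02,0,0,-0.1,0.4],[0.063,-0.129,0.03,0,0,-0.15,0.4],[0.084,-0.172,0.04,0,0,-0.19,0.4],[0.105,-0.215,0.047,0,0,-0.231,0.4]]

```text
time_s: 1.1
tcp_pos: [0.4776, 0.1331, 0.3302]
ee_rot: [[0.642, -0.767, 0.001], [-0.767, -0.642, 0.001], [-0.0, -0.001, -1.0]]
wrist_force: [1.3, 1.1, 0.0]
gripper_width: 0.607
```

Call:
play_rows:
  commands:
    - [[0.021,-0.043,0,0,0,0,0.4],[0.042,-0.086,0,0,0,0,0.4],[0.061,-0.1285,0,0,0,0,0.4],[0.061,-0.1285,0,0,0,0,0.4],[0.061,-0.1285,0,0,0,0,0.4]]

```text
time_s: 1.6
tcp_pos: [0.5381, 0.0054, 0.3287]
ee_rot: [[0.641, -0.768, -0.002], [-0.768, -0.641, -0.0], [-0.001, 0.001, -1.0]]
wrist_force: [0.0, -0.3, -1.2]
gripper_width: 0.596
```

```bash
python3 - <<'E'
from station import r
import cv2,numpy as np
from h import *
s=r.sense();print(s["time_s"],s["tcp_pos"],s["ee_rot"],s["wrist_force"],s["gripper_width"],s["joints"])
T=wristE(r);c=r.capture("wrist");np.savez("w1.npz",T=T,**c)
print(np.round(c["mount"],3).tolist(),c["intrinsics"],c["k1"])
s=r.capture("scene");np.savez("s1.npz",**s)
b=cv2.resize(s["image"][215:285,300:370],(400,400),interpolation=cv2.INTER_CUBIC)
a=cv2.resize(c["image"],(640,400))
cv2.imwrite("pics/w1.png",np.hstack([cv2.resize(a,(400,250)),b[:250,:]*0+b[75:325]])[:,:,::-1])
E
```

```text
1.6 [0.53809396 0.00542809 0.32866167] [[ 6.40628399e-01 -7.67848953e-01 -1.79999835e-03]
 [-7.67850291e-01 -6.40629318e-01 -8.42283491e-05]
 [-1.08845707e-03  1.43608833e-03 -9.99998376e-01]] [ 0.0324068  -0.30291078 -1.15052648] 0.596357275536301 [ 1.78369046e+01  1.02525601e+01 -8.57946027e-01 -2.75026432e-02
 -7.89891484e+01  2.20071385e+01]
[[-0.0, 0.956, 0.293, 0.082], [1.0, 0.001, -0.0, -0.0], [-0.001, 0.293, -0.956, -0.163], [0.0, 0.0, 0.0, 1.0]] [[288.8845369    0.         320.51623714]
 [  0.         288.8845369  196.01136302]
 [  0.           0.           1.        ]] -0.04135821184401709
```

View pics/w1.png

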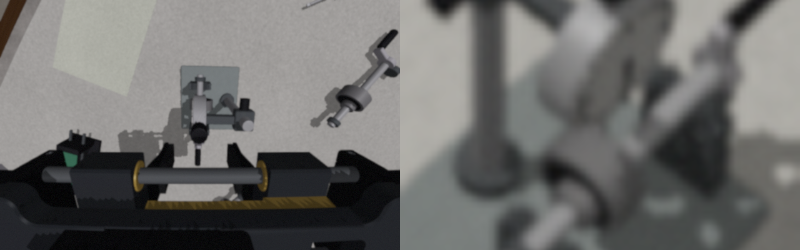

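The wrist view shows the knob at about (200,130) in the picture, centred between the fingers. The scene crop (right half) shows the dial with its needle down. I'll refine the knob position from depth.

```bash
python3 - <<'E'
import numpy as np
from h import *
c=np.load("w1.npz");E=c["T"]@c["mount"]
L=np.array([pt(c,u,v,E) for u in range(290,350) for v in range(170,245) if c["range_z"][v,u]>0])
O=np.array([.538,.0065]);x=np.array([np.cos(np.radians(40)),np.sin(np.radians(40))]);y=np.array([-x[1],x[0]])
K=L[(L[:,2]>.255)&(L[:,2]<.295)]
q=(K[:,:2]-O)
for a in(x,y):print(np.percentile(q@a,[2,50,98]))
print(np.percentile(K[:,2],[2,50,98]),len(K))
t=K[K[:,2]>.279];print((t[:,:2]-O)@x,) if len(t)<5 else print(((t[:,:2]-O)@np.c_[x,y]).mean(0),t.mean(0))
H=L[(L[:,2]>.2)&(L[:,2]<.25)];q=H[:,:2]-O;print(np.c_[q@x,q@y,H[:,2]][::25].round(3))
E
```

```text
[-0.00867193  0.00125097  0.01081328]
[-0.01213477 -0.00553913  0.00670231]
[0.26102945 0.2848138  0.2864311 ] 768
[ 0.00109959 -0.00301968] [0.54078335 0.00489359 0.28485859]
[[ 0.014 -0.004  0.206]
 [ 0.011 -0.014  0.241]
 [ 0.011 -0.02   0.237]
 [ 0.01  -0.025  0.236]
 [ 0.01  -0.004  0.244]
 [ 0.009 -0.008  0.244]
 [ 0.008 -0.012  0.243]
 [ 0.007 -0.014  0.242]
 [ 0.006 -0.015  0.243]
 [ 0.005 -0.017  0.241]
 [ 0.004 -0.018  0.241]
 [ 0.003 -0.018  0.24 ]
 [ 0.002 -0.019  0.239]
 [ 0.001 -0.02   0.239]
 [ 0.001 -0.02   0.238]
 [-0.    -0.02   0.238]
 [-0.001 -0.021  0.239]
 [-0.002 -0.022  0.238]
 [-0.003 -0.022  0.238]
 [-0.004 -0.023  0.237]
 [-0.005 -0.025  0.235]
 [-0.006 -0.026  0.235]
 [-0.006 -0.006  0.244]
 [-0.007 -0.008  0.244]
 [-0.007 -0.012  0.243]
 [-0.008 -0.016  0.242]
 [-0.01  -0.001  0.214]
 [-0.012 -0.008  0.212]
 [-0.013  0.001  0.213]
 [-0.015 -0.006  0.213]
 [-0.016  0.002  0.215]
 [-0.018 -0.005  0.215]
 [-0.019  0.005  0.215]
 [-0.021 -0.001  0.214]
 [-0.024 -0.007  0.209]
 [-0.024  0.001  0.214]
 [-0.026 -0.007  0.215]
 [-0.027  0.003  0.214]
 [-0.029 -0.007  0.214]]
```

Call:
play_rows:
  commands:
    - [[0.001,0,-0.03,0,0,0,0.4],[0.002,0,-0.06,0,0,0,0.4],[0.002,0,-0.074,0,0,0,0.4],[0.002,0,-0.074,0,0,0,0.7],[0.002,0,-0.074,0,0,0,1]]

```text
time_s: 2.2
tcp_pos: [0.5404, 0.0075, 0.2564]
ee_rot: [[0.644, -0.765, 0.001], [-0.765, -0.644, -0.0], [0.001, -0.001, -1.0]]
wrist_force: [0.2, 0.2, 0.6]
gripper_width: 0.495
```

Call:
play_rows:
  commands:
    - [[0,0,0,0,0,0,1],[0,0,0,0,0,0,1],[0,0,0,0,0,0,1],[0,0,0,0,0,0,1]]

```text
time_s: 2.6
tcp_pos: [0.5398, 0.0061, 0.2566]
ee_rot: [[0.643, -0.766, -0.0], [-0.766, -0.643, -0.001], [0.0, 0.0, -1.0]]
wrist_force: [-3.2, 0.3, 5.7]
gripper_width: 0.244
```

Call:
play_rows:
  commands:
    - [[0,0,-0.006,0,0,0,1],[0,0,-0.012,0,0,0,1],[0,0,-0.018,0,0,0,1],[0,0,-0.024,0,0,0,1],[0,0,-0.024,0,0,0,1]]

```text
time_s: 3.1
tcp_pos: [0.5398, 0.0061, 0.2324]
ee_rot: [[0.643, -0.766, -0.0], [-0.766, -0.643, -0.001], [0.0, 0.0, -1.0]]
wrist_force: [-3.1, -1.0, 3.8]
gripper_width: 0.24
```

```bash
cat > sc.py <<'E'
from station import r
import cv2,numpy as np,sys
from h import *
s=r.sense();print(s["time_s"],s["tcp_pos"],s["wrist_force"],s["gripper_width"])
c=r.capture("scene");np.savez(sys.argv[1]+".npz",**c)
cv2.imwrite(f"pics/{sys.argv[1]}.png",cv2.resize(c["image"][205:295,285:385],(700,630),interpolation=cv2.INTER_CUBIC)[:600,:,::-1])
E
python3 sc.py s2
```

```text
3.1 [0.53980228 0.00613254 0.2324098 ] [-3.14978465 -1.01442258  3.80473789] 0.23989350642979196
```

View pics/s2.png

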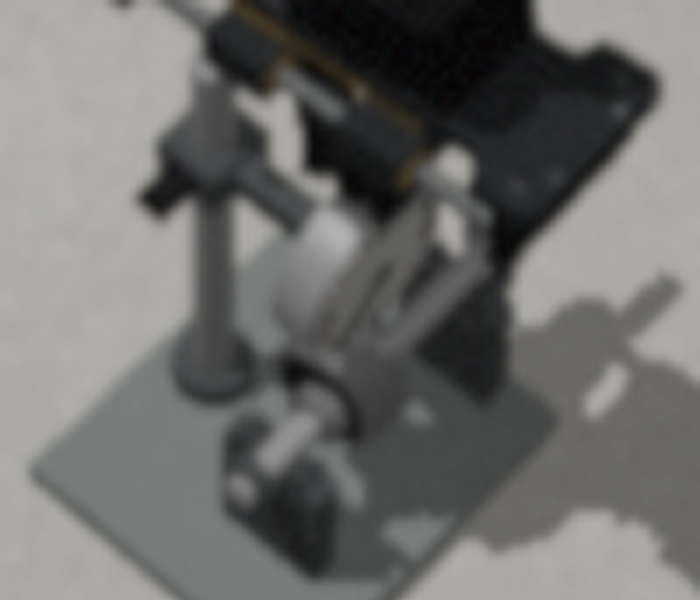

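The needle can't be read from this distance; the head is gripped and has slid down 24 mm. I'll lower it to about 35 mm, let go, and read the dial with the wrist camera.

Call:
play_rows:
  commands:
    - [[0,0,-0.004,0,0,0,1],[0,0,-0.008,0,0,0,1],[0,0,-0.011,0,0,0,1],[0,0,-0.011,0,0,0,1],[0,0,-0.011,0,0,0,1]]

```text
time_s: 3.65
tcp_pos: [0.5398, 0.0061, 0.2219]
ee_rot: [[0.643, -0.766, 0.0], [-0.766, -0.643, -0.001], [0.0, 0.0, -1.0]]
wrist_force: [-4.4, -0.5, 7.2]
gripper_width: 0.24
```

Call:
play_rows:
  commands:
    - [[0,0,0,0,0,0,0.5],[0,0,0,0,0,0,0.4],[0,0,0,0,0,0,0.4],[0,0,0.03,0,0,0,0.4],[0,0,0.08,0,0,0,0.4]]

```text
time_s: 4.15
tcp_pos: [0.5384, 0.0064, 0.2975]
ee_rot: [[0.642, -0.766, -0.009], [-0.766, -0.642, -0.001], [-0.005, 0.008, -1.0]]
wrist_force: [1.8, 1.3, 0.3]
gripper_width: 0.568
```

```bash
cat > vp.py <<'E'
# view pose of the dial: shift+rotvec from the present pose
import numpy as np
from scipy.spatial.transform import Rotation as R
from station import r
s=r.sense();Rm=np.array(s["ee_rot"]);p=np.array(s["tcp_pos"])
az,a,dist,zd=np.radians(5),np.radians(40),.27,.170
th=np.radians(40);D=np.array([.540+.01*np.cos(th),.005+.01*np.sin(th),zd])
h=np.array([np.cos(az),np.sin(az),0]);k=np.array([0,0,1.])
z=-np.sin(a)*h-np.cos(a)*k;x=np.cos(a)*h-np.sin(a)*k;y=np.cross(z,x);Rt=np.c_[x,y,z]
look=-.293*x+.956*z;cam=D-dist*look;t=cam-.082*x+.163*z
print("now",p,"target",t,"shift",np.round(t-p,3),"rotvec",np.round(R.from_matrix(Rt@Rm.T).as_rotvec(),3))
E
python3 vp.py
```

```text
now [0.53844859 0.00638232 0.29751622] target [0.60636429 0.0165638  0.2447238 ] shift [ 0.068  0.01  -0.053] rotvec [0.283 0.662 0.918]
```

Call:
play_rows:
  commands:
    - [[0.03,0.002,0.01,0.035,0.083,0.115,0.4],[0.06,0.004,0.01,0.07,0.165,0.23,0.4],[0.08,0.006,0,0.105,0.248,0.344,0.4],[0.08,0.008,0,0.14,0.33,0.458,0.4],[0.08,0.01,-0.01,0.175,0.41,0.57,0.4]]

```text
time_s: 4.65
tcp_pos: [0.6217, 0.0161, 0.2901]
ee_rot: [[0.865, -0.269, -0.424], [-0.275, -0.96, 0.048], [-0.42, 0.075, -0.904]]
wrist_force: [1.3, -0.0, 0.1]
gripper_width: 0.603
```

```bash
python3 vp.py
```

```text
now [0.62166446 0.01610304 0.29008566] target [0.60636429 0.0165638  0.2447238 ] shift [-0.015  0.    -0.045] rotvec [0.099 0.256 0.348]
```

Call:
play_rows:
  commands:
    - [[-0.005,0,-0.015,0.035,0.085,0.116,0.4],[-0.01,0,-0.03,0.07,0.17,0.232,0.4],[-0.015,0,-0.045,0.1,0.25,0.345,0.4],[-0.015,0,-0.045,0.1,0.25,0.345,0.4]]

```text
time_s: 5.05
tcp_pos: [0.6045, 0.0178, 0.2392]
ee_rot: [[0.761, 0.081, -0.644], [0.061, -0.997, -0.053], [-0.646, 0.001, -0.763]]
wrist_force: [-0.5, -0.1, -0.7]
gripper_width: 0.598
```

```bash
cat > wc.py <<'E'
from station import r
import cv2,numpy as np,sys
from h import *
n=sys.argv[1]
s=r.sense();print(s["time_s"],s["tcp_pos"],s["wrist_force"])
T=wristE(r);c=r.capture("wrist");np.savez(n+".npz",T=T,**c)
u0,u1,v0,v1=map(int,sys.argv[2:6]);k=float(sys.argv[6])
cv2.imwrite(f"pics/{n}.png",cv2.resize(c["image"][v0:v1,u0:u1],None,fx=k,fy=k,interpolation=cv2.INTER_CUBIC)[:,:,::-1])
E
python3 wc.py w2 200 440 60 300 2.5
```

```text
5.05 [0.60453887 0.01781499 0.2391602 ] [-0.51655758 -0.1213108  -0.67416013]
```

View pics/w2.png

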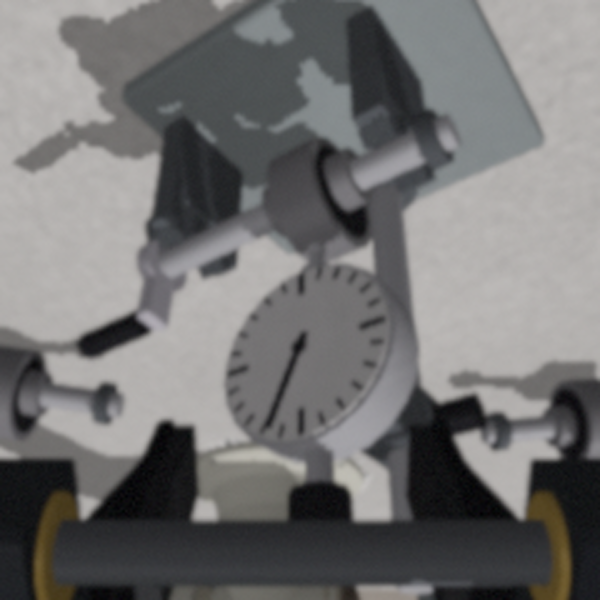

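This view is upside down. The dial hub is near (303,350), the needle tip at (267,430), and the 12 o'clock mark at (303,420). I'll project these onto the dial plane to get the angle.

```bash
cat > nd.py <<'E'
import numpy as np,cv2,sys
from h import *
TH=np.radians(40);X=np.array([np.cos(TH),np.sin(TH),0]);Y=np.array([-X[1],X[0],0]);O=np.array([.540,.005,0])
def needle(n,u0,v0,k):
    c=np.load(n+".npz");E=c["T"]@c["mount"]
    def P(u,v,xs=.0105):
        o,d=ray(c,u0+u/k-.3,v0+v/k-.3,E);o=o-O;q=o+d*(xs-o@X)/(d@X);return np.array([q@Y,q[2]])
    return P
if __name__=="__main__":
    P=needle("w2",200,60,2.5)
    for nm,q in dict(c=(303,352),m6=(303,283),m12=(303,421),m3=(237,371),m9=(373,322),tip=(266,430),tail=(304,336)).items():print(nm,P(*q).round(4))
    d=P(266,430)-P(304,336);print(np.degrees(np.arctan2(-d[0],-d[1]))%360)
    c=(P(303,283)+P(303,421))/2;d=P(266,430)-c;print(c,np.degrees(np.arctan2(-d[0],-d[1]))%360)
E
python3 nd.py
```

```text
c [0.0006 0.1727]
m6 [0.0005 0.1412]
m12 [0.0006 0.2007]
m3 [0.032  0.1701]
m9 [-0.0292  0.1712]
tip [0.0168 0.1996]
tail [1.000e-04 1.659e-01]
206.3834179743369
[0.00055399 0.17094963] 209.52517385328375
```

Needle reads about 208° (3.63 rad), so the plunger is about 13.9 mm in. I'll regrip the knob and raise the head about 2 mm to bring the needle upright.

```bash
cat > go.py <<'E'
# go.py x y z yaw(az of tool x, deg) tilt_world_rotvec... : shift+rotvec from present pose to a tool-down pose
import numpy as np,sys
from scipy.spatial.transform import Rotation as R
from station import r
s=r.sense();Rm=np.array(s["ee_rot"]);p=np.array(s["tcp_pos"])
x,y,z,w=map(float,sys.argv[1:5]);w=np.radians(w)
Rt=np.array([[np.cos(w),np.sin(w),0],[np.sin(w),-np.cos(w),0],[0,0,-1]])
rv=R.from_matrix(Rt@Rm.T).as_rotvec()
print("now",p.round(4),"shift",np.round(np.array([x,y,z])-p,4),"rotvec",rv.round(3),"rows",np.linalg.norm(rv)/.15,"j",np.round(s["joints"],1))
E
python3 go.py .5395 .0058 .30 -50
```

```text
now [0.6051 0.0171 0.2421] shift [-0.0656 -0.0113  0.0579] rotvec [-0.277 -0.667 -0.911] rows 7.749766056294824 j [  13.8   41.8   30.    -6.6 -117.5   79.7]
```

Call:
play_rows:
  commands:
    - [[0.01,-0.001,0.02,-0.035,-0.085,-0.115,0.4],[0.015,-0.003,0.045,-0.07,-0.17,-0.23,0.4],[0,-0.005,0.06,-0.105,-0.255,-0.345,0.4],[-0.02,-0.008,0.065,-0.14,-0.34,-0.46,0.4],[-0.04,-0.01,0.065,-0.175,-0.42,-0.575,0.4]]

```text
time_s: 5.6
tcp_pos: [0.5657, 0.0054, 0.3149]
ee_rot: [[0.829, -0.506, -0.239], [-0.508, -0.859, 0.058], [-0.234, 0.073, -0.969]]
wrist_force: [-0.9, 0.5, 0.6]
gripper_width: 0.601
```

```bash
python3 go.py .5395 .0058 .30 -50
```

```text
now [0.5657 0.0054 0.3149] shift [-0.0262  0.0004 -0.0149] rotvec [-0.098 -0.229 -0.33 ] rows 2.7553054796623178 j [ 13.3  21.1  13.2  -6.4 -94.8  45.9]
```

Call:
play_rows:
  commands:
    - [[-0.012,0.001,0,-0.033,-0.076,-0.11,0.4],[-0.026,0.001,-0.005,-0.066,-0.152,-0.22,0.4],[-0.026,0.001,-0.015,-0.098,-0.229,-0.33,0.4],[-0.026,0.001,-0.015,-0.098,-0.229,-0.33,0.4]]

```text
time_s: 6.0
tcp_pos: [0.5363, 0.007, 0.298]
ee_rot: [[0.647, -0.762, -0.009], [-0.762, -0.647, 0.004], [-0.009, 0.004, -1.0]]
wrist_force: [0.1, -0.1, -0.2]
gripper_width: 0.602
```

```bash
python3 go.py .5398 .0061 .222 -50
```

```text
now [0.5363 0.007  0.298 ] shift [ 0.0035 -0.0009 -0.076 ] rotvec [-0.004 -0.009 -0.006] rows 0.07736288971202555 j [ 17.9  11.   -4.   -0.4 -75.4  22.6]
```

Call:
play_rows:
  commands:
    - [[0.0035,-0.001,-0.03,-0.004,-0.009,-0.006,0.4],[0.0035,-0.001,-0.06,-0.004,-0.009,-0.006,0.4],[0.0035,-0.001,-0.075,-0.004,-0.009,-0.006,0.5],[0.0035,-0.001,-0.075,-0.004,-0.009,-0.006,0.8],[0.0035,-0.001,-0.075,-0.004,-0.009,-0.006,1]]

```text
time_s: 6.5
tcp_pos: [0.5442, 0.0063, 0.2223]
ee_rot: [[0.644, -0.765, -0.002], [-0.765, -0.644, -0.001], [-0.0, 0.002, -1.0]]
wrist_force: [-0.3, -0.6, -0.4]
gripper_width: 0.412
```

Call:
play_rows:
  commands:
    - [[0,0,0,0,0,0,1],[0,0,0,0,0,0,1],[0,0,0,0,0,0,1],[0,0,0,0,0,0,1]]

```text
time_s: 6.9
tcp_pos: [0.5414, 0.0042, 0.2225]
ee_rot: [[0.644, -0.765, -0.007], [-0.765, -0.644, -0.005], [-0.001, 0.009, -1.0]]
wrist_force: [-4.9, -5.8, 4.2]
gripper_width: 0.246
```

Call:
play_rows:
  commands:
    - [[0,0,0.001,0,0,0,1],[0,0,0.002,0,0,0,1],[0,0,0.002,0,0,0,1]]

```text
time_s: 7.2
tcp_pos: [0.5413, 0.0043, 0.2225]
ee_rot: [[0.644, -0.765, -0.008], [-0.765, -0.644, -0.005], [-0.002, 0.009, -1.0]]
wrist_force: [-1.3, -7.9, -3.6]
gripper_width: 0.248
```

Call:
play_rows:
  commands:
    - [[0,0,0.001,0,0,0,1],[0,0,0.002,0,0,0,1],[0,0,0.002,0,0,0,1]]

```text
time_s: 7.5
tcp_pos: [0.5413, 0.0043, 0.2231]
ee_rot: [[0.643, -0.766, -0.009], [-0.766, -0.643, -0.004], [-0.003, 0.01, -1.0]]
wrist_force: [1.3, -8.4, -9.2]
gripper_width: 0.248
```

Call:
play_rows:
  commands:
    - [[0,0,0.001,0,0,0,1],[0,0,0.0013,0,0,0,1],[0,0,0.0013,0,0,0,1]]

```text
time_s: 7.8
tcp_pos: [0.5413, 0.0043, 0.2241]
ee_rot: [[0.643, -0.766, -0.01], [-0.766, -0.643, -0.004], [-0.003, 0.01, -1.0]]
wrist_force: [1.3, -8.5, -10.2]
gripper_width: 0.245
```

Call:
play_rows:
  commands:
    - [[0,0,-0.0025,0,0,0,1],[0,0,-0.0025,0,0,0,0.5],[0,0,-0.0025,0,0,0,0.4],[0,0,-0.002,0,0,0,0.4],[0,0,0.028,0,0,0,0.4]]

```text
time_s: 8.3
tcp_pos: [0.5407, 0.0067, 0.2508]
ee_rot: [[0.644, -0.765, -0.013], [-0.765, -0.644, -0.002], [-0.007, 0.011, -1.0]]
wrist_force: [-0.3, -0.2, -0.7]
gripper_width: 0.523
```

Call:
play_rows:
  commands:
    - [[0,0.001,0.04,0,0,0,0.4],[0.03,0.002,0.055,0.035,0.083,0.115,0.4],[0.06,0.004,0.055,0.07,0.165,0.23,0.4],[0.08,0.006,0.045,0.105,0.248,0.344,0.4],[0.08,0.008,0.045,0.14,0.33,0.458,0.4]]

```text
time_s: 8.8
tcp_pos: [0.6245, 0.0148, 0.2967]
ee_rot: [[0.857, -0.377, -0.351], [-0.382, -0.922, 0.057], [-0.345, 0.085, -0.935]]
wrist_force: [0.7, 0.4, -1.4]
gripper_width: 0.597
```

```bash
python3 vp.py
```

```text
now [0.62450682 0.01482106 0.29671923] target [0.60636429 0.0165638  0.2447238 ] shift [-0.018  0.002 -0.052] rotvec [0.136 0.331 0.455]
```

Call:
play_rows:
  commands:
    - [[-0.005,0,-0.015,0.034,0.083,0.114,0.4],[-0.01,0.001,-0.03,0.068,0.166,0.228,0.4],[-0.016,0.002,-0.045,0.102,0.248,0.341,0.4],[-0.018,0.002,-0.052,0.136,0.331,0.455,0.4],[-0.018,0.002,-0.052,0.136,0.331,0.455,0.4]]

```text
time_s: 9.3
tcp_pos: [0.6048, 0.0181, 0.2421]
ee_rot: [[0.762, 0.084, -0.643], [0.063, -0.996, -0.056], [-0.645, 0.003, -0.764]]
wrist_force: [0.3, -0.4, -0.2]
gripper_width: 0.598
```

```bash
python3 wc.py w3 260 400 90 240 4
```

```text
9.3 [0.6047755  0.01809292 0.2421207 ] [ 0.34088909 -0.44944107 -0.20378362]
```

View pics/w3.png

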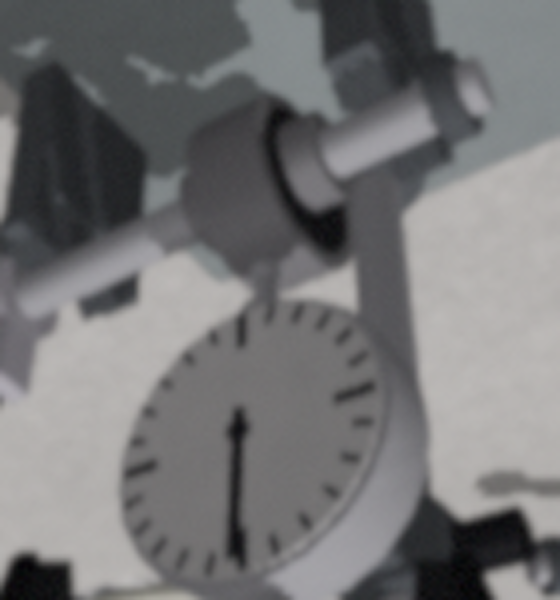

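The needle now reads almost straight up: tail (238,412), tip (236,553), 12 o'clock mark about (240,562). The dark recess on the wheel's end face is thickest at (330,225), which hints at the high side. I'll write an automatic needle reader and estimate the high side from that recess.

```bash
cat > nr.py <<'E'
import numpy as np,cv2,sys
from h import *
TH=np.radians(40);X=np.array([np.cos(TH),np.sin(TH),0]);Y=np.array([-X[1],X[0],0]);O=np.array([.540,.005,0]);Zv=np.array([0,0,1.])
def proj(c,Pw):
    E=np.linalg.inv(c["T"]@c["mount"]);q=Pw@E[:3,:3].T+E[:3,3];q=q*[1,-1,-1]
    return cv2.projectPoints(q.reshape(-1,1,3),np.zeros(3),np.zeros(3),c["intrinsics"],np.array([float(c["k1"]),0,0,0]))[0].reshape(-1,2)
def read(n,zc=.1725,yc=.0006):
    c=np.load(n+".npz");g=cv2.cvtColor(c["image"],cv2.COLOR_RGB2GRAY).astype(np.float32)
    A=np.radians(np.arange(0,360,.5));best=[]
    for dy in np.arange(-.003,.0031,.001):
      for dz in np.arange(-.003,.0031,.001):
        rr=np.linspace(.009,.024,16)
        a,q=np.meshgrid(A,rr,indexing="ij")
        W=O+.0105*X+np.multiply.outer(yc+dy-q*np.sin(a),Y)+np.multiply.outer(zc+dz-q*np.cos(a),Zv)
        uv=proj(c,W.reshape(-1,3)).astype(np.float32).reshape(a.shape+(2,))
        m=cv2.remap(g,uv[...,0],uv[...,1],cv2.INTER_LINEAR).mean(1)
        i=m.argmin();w=np.clip(np.median(m)-m,0,None);w[w<.5*w[i]]=0;
        best.append((m[i],np.degrees(np.angle((w*np.exp(1j*A)).sum()))%360,dy,dz,np.median(m)))
    b=sorted(best);return b[0],np.median([x[1] for x in b[:6]])
if __name__=="__main__":
    for n in sys.argv[1:]:
        b,a=read(n);print(n,np.round(b,4),"needle deg",round(a,1),"push mm",round(a/15.0,2))
E
python3 nr.py w2 w3; python3 - <<'E'
import numpy as np
from h import *; from nr import *
c=np.load("w3.npz");E=c["T"]@c["mount"]
def P(u,v,ys):
    o,d=ray(c,260+u/4-.4,90+v/4-.4,E);o=o-O;q=o+d*(ys-o@Y)/(d@Y);return np.round([q@X,q[2]],4)
for q in((268,100),(266,150),(283,200),(310,238),(345,250),(350,215)):print(q,P(*q,-.011))
print("axle",P(470,95,-.055),"predicted axle px",(proj(c,np.array([O+.085*Zv-y*Y for y in(.011,.055)]))-[260,90])*4)
E
```

```text
w2 [ 4.421660e+01  2.057419e+02  2.000000e-03 -3.000000e-03  1.144501e+02] needle deg 205.6 push mm 13.71
w3 [3.310280e+01 1.792862e+02 3.000000e-03 3.000000e-03 1.145572e+02] needle deg 179.3 push mm 11.95
(268, 100) [0.0155 0.0731]
(266, 150) [0.017  0.0934]
(283, 200) [0.0095 0.1052]
(310, 238) [-0.0032  0.1089]
(345, 250) [-0.022   0.0995]
(350, 215) [-0.0265  0.083 ]
axle [-0.0183  0.0685] predicted axle px [[298.96676917 164.0675511 ]
 [443.90014658  91.84503013]]
```

```bash
cat > ck.py <<'E'
import numpy as np,sys
from nr import *
def pose(th,be,ga,eng=.010,hy=.120):
    """handle angle th from top towards +x_s, tool lean be (radial) and ga (body towards +y_s)"""
    th,be,ga=np.radians([th,be,ga])
    S=np.c_[X,Y,Zv]
    h=np.array([.032*np.sin(th),hy,.085+.032*np.cos(th)])
    b=np.array([np.sin(be),0,np.cos(be)]);yy=np.array([0,1.,0])
    z=-(np.cos(ga)*b+np.sin(ga)*yy);x=-(np.cos(ga)*yy-np.sin(ga)*b)   # tool x = -y side
    R=S@np.c_[x,np.cross(z,x),z];t=O+S@(h+eng*z);T=np.eye(4);T[:3,:3]=R;T[:3,3]=t
    return T
if __name__=="__main__":
    w=np.load("w3.npz");
    for be in(30,45,60):
      for ga in(0,20,35):
        for th in(20,100):
            T=pose(th,be,ga);c=dict(T=T,mount=w["mount"],intrinsics=w["intrinsics"],k1=w["k1"])
            D=O+.0105*X+.1725*Zv;uv=proj(c,np.array([D,D+.025*Y,D-.025*Y,D+.025*Zv,D-.025*Zv]))
            cam=(T@w["mount"])[:3,3];v=(cam-D)/np.linalg.norm(cam-D)
            print(be,ga,th,"tcp",T[:3,3].round(3),"dial",uv[0].round(),uv.min(0).round(),uv.max(0).round(),"cosobl %.2f"%(v@X),"dist %.2f"%np.linalg.norm(cam-D),"camz %.2f"%cam[2])
E
python3 ck.py
```

```text
30 0 20 tcp [0.467 0.101 0.106] dial [412. -22.] [ 362. -115.] [488.  63.] cosobl 0.67 dist 0.11 camz 0.25
30 0 100 tcp [0.483 0.114 0.071] dial [573. -49.] [ 482. -161.] [711.  56.] cosobl 0.87 dist 0.11 camz 0.21
30 20 20 tcp [0.47  0.098 0.107] dial [384.  -5.] [351. -55.] [429.  48.] cosobl 0.54 dist 0.16 camz 0.26
30 20 100 tcp [0.486 0.112 0.071] dial [487. -41.] [434. -97.] [560.  19.] cosobl 0.69 dist 0.15 camz 0.23
30 35 20 tcp [0.472 0.097 0.108] dial [371.  23.] [346. -14.] [403.  58.] cosobl 0.45 dist 0.19 camz 0.26
30 35 100 tcp [0.488 0.11  0.072] dial [448. -11.] [411. -56.] [495.  26.] cosobl 0.57 dist 0.19 camz 0.23
45 0 20 tcp [0.466 0.099 0.108] dial [438. -10.] [377. -94.] [520.  67.] cosobl 0.86 dist 0.13 camz 0.22
45 0 100 tcp [0.482 0.113 0.072] dial [572. -17.] [ 489. -106.] [680.  66.] cosobl 0.95 dist 0.14 camz 0.19
45 20 20 tcp [0.468 0.097 0.108] dial [404.   9.] [362. -38.] [457.  59.] cosobl 0.72 dist 0.17 camz 0.24
45 20 100 tcp [0.484 0.11  0.073] dial [498.  -4.] [443. -54.] [566.  48.] cosobl 0.82 dist 0.17 camz 0.20
45 35 20 tcp [0.47  0.096 0.109] dial [388.  37.] [355.   6.] [428.  71.] cosobl 0.62 dist 0.20 camz 0.24
45 35 100 tcp [0.486 0.109 0.074] dial [462.  23.] [421.  -8.] [511.  57.] cosobl 0.70 dist 0.20 camz 0.20
60 0 20 tcp [0.465 0.098 0.11 ] dial [449.   3.] [386. -72.] [525.  72.] cosobl 0.95 dist 0.14 camz 0.19
60 0 100 tcp [0.48  0.112 0.074] dial [551.   7.] [481. -66.] [631.  74.] cosobl 0.96 dist 0.16 camz 0.16
60 20 20 tcp [0.467 0.096 0.11 ] dial [415.  25.] [370. -19.] [467.  71.] cosobl 0.83 dist 0.18 camz 0.20
60 20 100 tcp [0.483 0.109 0.075] dial [492.  27.] [442. -16.] [548.  73.] cosobl 0.87 dist 0.20 camz 0.17
60 35 20 tcp [0.47  0.095 0.111] dial [398.  52.] [362.  23.] [440.  85.] cosobl 0.72 dist 0.21 camz 0.20
60 35 100 tcp [0.485 0.108 0.075] dial [463.  53.] [423.  24.] [507.  86.] cosobl 0.77 dist 0.22 camz 0.17
```

```bash
cat > tk.py <<'E'
# tk.py th be ga eng [hy] [full]: shift/rotvec from present pose to fork pose
import sys
from ck import *
from scipy.spatial.transform import Rotation as R
from station import r
a=list(map(float,sys.argv[1:]));s=r.sense();T=pose(*a)
rv=R.from_matrix(T[:3,:3]@np.array(s["ee_rot"]).T).as_rotvec()
print("now",np.round(s["tcp_pos"],4),"target",T[:3,3].round(4),"shift",(T[:3,3]-s["tcp_pos"]).round(4),"rv",rv.round(3),"rows %.1f"%(np.linalg.norm(rv)/.15),"j",np.round(s["joints"],1),"toolz",T[:3,2].round(3),"t",s["time_s"])
E
python3 tk.py 10 50 35 -.07
python3 - <<'E'
from nr import *
for n,(u0,v0,k) in dict(w2=(200,60,2.5)).items():
    c=np.load(n+".npz");E=c["T"]@c["mount"]
    def P(u,v,ys):
        o,d=ray(c,u0+u/k-.3,v0+v/k-.3,E);o=o-O;q=o+d*(ys-o@Y)/(d@Y);return np.round([q@X,q[2]],4)
    for q,ys in(((88,346),.138),((148,320),.098),((118,333),.118)):
        p=P(*q,ys);print(p,np.degrees(np.arctan2(p[0],p[1]-.085)),np.hypot(p[0],p[1]-.085))
E
```

```text
now [0.6051 0.0174 0.2444] target [0.475  0.1595 0.1534] shift [-0.1301  0.142  -0.091 ] rv [-1.133 -0.826 -0.222] rows 9.5 j [  13.9   41.7   30.1   -6.4 -117.8   79.8] toolz [-0.112 -0.843 -0.527] t 9.35
[0.0048 0.1169] 8.557112533066444 0.03225910724121174
[0.0021 0.1153] 3.964654722856123 0.030372685096974873
[0.003  0.1157] 5.581215790749027 0.03084623153644541
```

Call:
play_rows:
  commands:
    - [[0.005,0.02,0.025,-0.116,-0.084,-0.022,0.5],[0.005,0.045,0.04,-0.231,-0.169,-0.045,0.5],[0,0.075,0.045,-0.345,-0.252,-0.067,0.5],[-0.015,0.11,0.045,-0.46,-0.336,-0.09,0.5],[-0.03,0.14,0.04,-0.573,-0.418,-0.112,0.5]]

```text
time_s: 9.85
tcp_pos: [0.575, 0.1578, 0.291]
ee_rot: [[0.938, -0.152, -0.31], [-0.291, -0.832, -0.473], [-0.186, 0.534, -0.825]]
wrist_force: [0.5, 0.2, -0.3]
gripper_width: 0.504
```

```bash
python3 tk.py 6 50 35 -.07
```

```text
now [0.575  0.1578 0.291 ] target [0.4733 0.1581 0.1537] shift [-0.1018  0.0003 -0.1373] rv [-0.561 -0.393 -0.114] rows 4.6 j [  36.6   32.7   15.8   11.7 -105.5   39.2] toolz [-0.112 -0.843 -0.527] t 9.85
```

Call:
play_rows:
  commands:
    - [[-0.02,0.005,-0.02,-0.112,-0.079,-0.023,0.5],[-0.04,0.01,-0.045,-0.224,-0.157,-0.046,0.5],[-0.065,0.015,-0.08,-0.337,-0.236,-0.068,0.5],[-0.085,0.01,-0.11,-0.449,-0.314,-0.091,0.5],[-0.102,0.0,-0.137,-0.561,-0.393,-0.114,0.5]]

```text
time_s: 10.35
tcp_pos: [0.4725, 0.1577, 0.1509]
ee_rot: [[0.863, -0.492, -0.117], [-0.35, -0.413, -0.841], [0.365, 0.766, -0.529]]
wrist_force: [0.7, 1.4, -0.0]
gripper_width: 0.496
```

```bash
python3 tk.py 6 50 35 -.07; python3 wc.py w4 0 640 0 400 1.25; python3 nr.py w4;  python3 - <<'E'
from nr import *
c=np.load("w4.npz");print(proj(c,np.array([O+.1*Y+.117*Zv+.003*X,O+.138*Y+.117*Zv+.003*X]))*1.25)
E
```

```text
now [0.4725 0.1577 0.1509] target [0.4733 0.1581 0.1537] shift [0.0008 0.0004 0.0027] rv [-0.003 -0.003  0.004] rows 0.0 j [ 52.   36.6 -17.3  25.2 -90.3  -8.3] toolz [-0.112 -0.843 -0.527] t 10.35
10.35 [0.47250456 0.15765489 0.15094218] [ 0.74914452  1.41979707 -0.03685826]
w4 [ 4.319200e+01  1.825220e+02 -3.000000e-03  3.000000e-03  1.216497e+02] needle deg 182.1 push mm 12.14
[[402.25262687 230.30979792]
 [402.3212425  284.44965774]]
```

View pics/w4.png

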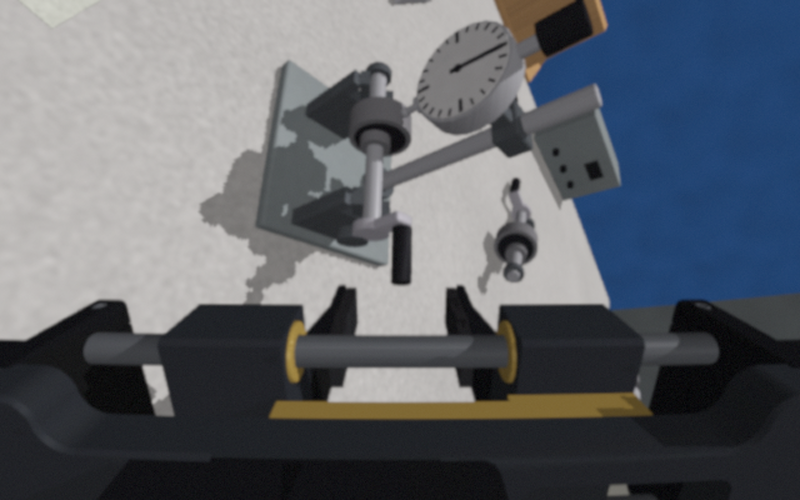

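The wrist view shows the handle at (402,252), midway between the fingers and exactly where predicted. The dial is fully visible at (467,70), and the reader gives 182°. I'll move in and close the fork loosely.

Call:
play_rows:
  commands:
    - [[-0.003,-0.022,-0.013,0,0,0,0.5],[-0.006,-0.044,-0.026,0,0,0,0.5],[-0.008,-0.067,-0.039,0,0,0,0.5],[-0.008,-0.067,-0.039,0,0,0,0.7],[-0.008,-0.067,-0.039,0,0,0,0.8]]

```text
time_s: 10.9
tcp_pos: [0.4658, 0.0899, 0.1121]
ee_rot: [[0.864, -0.488, -0.122], [-0.352, -0.414, -0.84], [0.359, 0.769, -0.529]]
wrist_force: [0.4, -0.7, 0.6]
gripper_width: 0.394
```

Call:
play_rows:
  commands:
    - [[0,0,0,0,0,0,0.8],[0,0,0,0,0,0,0.8]]

```text
time_s: 11.1
tcp_pos: [0.4655, 0.0907, 0.1115]
ee_rot: [[0.866, -0.486, -0.122], [-0.35, -0.413, -0.84], [0.358, 0.77, -0.528]]
wrist_force: [-0.1, 0.1, 0.3]
gripper_width: 0.244
```

```bash
python3 tk.py 6 50 35 .01; python3 wc.py w5 0 640 0 400 1.25; python3 nr.py w5;for i in 20 40 60 80 100; do python3 - $i <<'E'
import sys
from ck import *
a=pose(6,50,35)[:3,3];print(sys.argv[1],(pose(float(sys.argv[1]),50,35)[:3,3]-a).round(4))
E
done
```

```text
now [0.4655 0.0907 0.1115] target [0.4643 0.0906 0.1116] shift [-0.0012 -0.      0.0001] rv [-0.003 -0.011  0.005] rows 0.1 j [ 48.   36.5 -26.5  28.5 -81.3 -10.2] toolz [-0.112 -0.843 -0.527] t 11.1
11.1 [0.46553828 0.09065318 0.11148864] [-0.10136924  0.14454915  0.31838494]
w5 [ 2.675900e+01  1.819771e+02 -3.000000e-03  3.000000e-03  1.313687e+02] needle deg 181.5 push mm 12.1
20 [ 0.0058  0.0049 -0.0018]
40 [ 0.0132  0.0111 -0.0073]
60 [ 0.0187  0.0157 -0.0158]
80 [ 0.0216  0.0181 -0.0263]
100 [ 0.0216  0.0181 -0.0374]
```

Call:
play_rows:
  commands:
    - [[0.0038,0.0032,-0.0009,0,0,0,0.8],[0.0086,0.0072,-0.0033,0,0,0,0.8],[0.0132,0.0111,-0.0073,0,0,0,0.8],[0.0132,0.0111,-0.0073,0,0,0,0.8],[0.0132,0.0111,-0.0073,0,0,0,0.8]]

```text
time_s: 11.65
tcp_pos: [0.4784, 0.1012, 0.1026]
ee_rot: [[0.866, -0.484, -0.123], [-0.35, -0.413, -0.841], [0.356, 0.772, -0.527]]
wrist_force: [-0.4, 0.0, 0.7]
gripper_width: 0.204
```

```bash
cat > rd.py <<'E'
# engaged reading: needle + handle angle implied by TCP
import sys
from ck import *
from station import r
import subprocess
n=sys.argv[1]
s=r.sense();p=np.array(s["tcp_pos"])-.01*np.array(s["ee_rot"])[:,2]-O
print("t",s["time_s"],"F",np.round(s["wrist_force"],1),"grip",round(s["gripper_width"],3),"fork th",round(np.degrees(np.arctan2(p@X,p[2]-.085)),1),"rad",round(np.hypot(p@X,p[2]-.085),4),"y",round(p@Y,4))
T=wristE(r);c=r.capture("wrist");np.savez(n+".npz",T=T,**c)
b,a=read(n);print("needle",round(a,1),"push",round(a/15,2),np.round(b,3))
# handle angle seen: dark blob between the fingers' view, centroid of the handle's inner end
E
python3 rd.py a1
```

```text
t 11.65 F [-0.4  0.   0.7] grip 0.204 fork th 42.5 rad 0.031 y 0.119
needle 208.4 push 13.89 [ 2.11480e+01  2.08288e+02 -2.00000e-03  1.00000e-03  1.27511e+02]
```

Call:
play_rows:
  commands:
    - [[0.003,0.0025,-0.004,0,0,0,0.8],[0.0055,0.0046,-0.0085,0,0,0,0.8],[0.0055,0.0046,-0.0085,0,0,0,0.8],[0.0055,0.0046,-0.0085,0,0,0,0.8]]

```text
time_s: 12.1
tcp_pos: [0.4837, 0.1056, 0.0945]
ee_rot: [[0.866, -0.484, -0.123], [-0.35, -0.412, -0.841], [0.356, 0.772, -0.526]]
wrist_force: [0.3, -0.4, 0.0]
gripper_width: 0.201
```

```bash
python3 rd.py a2
```

```text
t 12.1 F [ 0.3 -0.4  0. ] grip 0.201 fork th 62.1 rad 0.0315 y 0.1189
needle 215.2 push 14.35 [ 2.02190e+01  2.15927e+02 -1.00000e-03  3.00000e-03  1.25741e+02]
```

Call:
play_rows:
  commands:
    - [[0.0016,0.0013,-0.005,0,0,0,0.8],[0.0029,0.0024,-0.0105,0,0,0,0.8],[0.0029,0.0024,-0.0105,0,0,0,0.8],[0.0029,0.0024,-0.0105,0,0,0,0.8]]

```text
time_s: 12.55
tcp_pos: [0.4866, 0.108, 0.0839]
ee_rot: [[0.866, -0.484, -0.123], [-0.35, -0.412, -0.841], [0.356, 0.772, -0.526]]
wrist_force: [0.4, 0.3, 0.2]
gripper_width: 0.2
```

```bash
python3 rd.py a3
```

```text
t 12.55 F [0.4 0.3 0.2] grip 0.2 fork th 82.5 rad 0.0319 y 0.1189
needle 212.3 push 14.15 [1.84050e+01 2.11803e+02 0.00000e+00 3.00000e-03 1.24914e+02]
```

Call:
play_rows:
  commands:
    - [[0.0003,0.0002,-0.0055,0,0,0,0.8],[0,0,-0.011,0,0,0,0.8],[0,0,-0.011,0,0,0,0.8],[0,0,-0.011,0,0,0,0.8]]

```text
time_s: 13.0
tcp_pos: [0.4866, 0.1079, 0.073]
ee_rot: [[0.866, -0.484, -0.123], [-0.35, -0.412, -0.841], [0.356, 0.772, -0.526]]
wrist_force: [-0.2, -0.1, -0.1]
gripper_width: 0.201
```

```bash
python3 rd.py a4
```

```text
t 13.0 F [-0.2 -0.1 -0.1] grip 0.201 fork th 102.1 rad 0.0323 y 0.1188
needle 206.8 push 13.79 [ 1.99320e+01  2.07506e+02 -3.00000e-03  0.00000e+00  1.24884e+02]
```

Call:
play_rows:
  commands:
    - [[-0.0008,-0.0007,-0.004,0,0,0,0.8],[-0.0019,-0.0016,-0.008,0,0,0,0.8],[-0.0019,-0.0016,-0.008,0,0,0,0.8],[-0.0019,-0.0016,-0.008,0,0,0,0.8]]

```text
time_s: 13.45
tcp_pos: [0.4841, 0.1057, 0.0655]
ee_rot: [[0.866, -0.484, -0.124], [-0.35, -0.41, -0.842], [0.356, 0.773, -0.525]]
wrist_force: [-2.0, -1.2, 1.6]
gripper_width: 0.2
```

```bash
python3 rd.py a5
```

```text
t 13.45 F [-2.  -1.2  1.6] grip 0.2 fork th 116.7 rad 0.0317 y 0.1187
needle 137.8 push 9.19 [ 1.94860e+01  1.37158e+02 -2.00000e-03  2.00000e-03  1.25328e+02]
```

The last reading, 137.8° with 3 N on the wrist, doesn't fit the cosine. I need to look at it.

```bash
python3 - <<'E'
import numpy as np,cv2
a=[np.load(n+".npz")["image"][:240,220:540] for n in("a4","a5")]
cv2.imwrite("pics/a45.png",cv2.resize(np.hstack(a),(800,300),interpolation=cv2.INTER_CUBIC)[:,:,::-1])
E
```

```text
(no output)
```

View pics/a45.png

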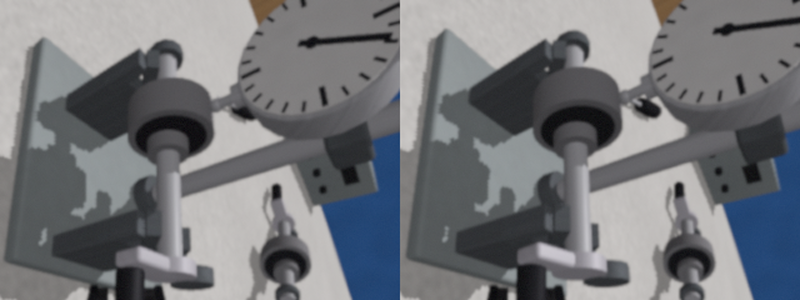

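```bash
python3 - <<'E'
from nr import *
for n in("a1","a2","a3","a4","a5"):
    c=np.load(n+".npz");D=O+.0105*X+.1725*Zv+.0006*Y
    f=lambda a,q:D-q*np.sin(np.radians(a))*Y-q*np.cos(np.radians(a))*Zv
    uv=proj(c,np.array([D,f(180,.03),f(207,.025),f(138,.025)]))
    print(n,((uv-[220,0])*1.25).round(0).tolist(), "(crop px)")
    g=cv2.cvtColor(c["image"],cv2.COLOR_RGB2GRAY).astype(np.float32);A=np.arange(0,360,3.)
    W=np.array([[f(a,q) for q in np.linspace(.009,.024,12)] for a in A]).reshape(-1,3)
    uv=proj(c,W).astype(np.float32).reshape(len(A),-1,2)
    m=cv2.remap(g,uv[...,0],uv[...,1],cv2.INTER_LINEAR).mean(1);i=np.argsort(m)[:6];print(A[i],m[i].round())
E
```

```text
a1 [[241.0, 63.0], [306.0, 31.0], [292.0, 59.0], [275.0, 17.0]] (crop px)
[201. 198. 204. 195. 192. 207.] [33. 50. 51. 76. 94. 96.]
a2 [[263.0, 63.0], [329.0, 32.0], [315.0, 60.0], [297.0, 18.0]] (crop px)
[207. 210. 204. 201. 213. 198.] [30. 43. 54. 80. 86. 97.]
a3 [[287.0, 58.0], [357.0, 26.0], [343.0, 54.0], [322.0, 11.0]] (crop px)
[207. 204. 210. 201. 198. 213.] [ 28.  43.  57.  71.  90. 103.]
a4 [[311.0, 47.0], [386.0, 12.0], [372.0, 42.0], [348.0, -1.0]] (crop px)
[198. 201. 195. 192. 204. 189.] [35. 41. 55. 78. 80. 94.]
a5 [[327.0, 34.0], [406.0, -2.0], [391.0, 28.0], [365.0, -16.0]] (crop px)
[195. 198. 192. 126. 129. 123.] [37. 37. 60. 67. 68. 68.]
```

The a5 misread came from sampling outside the image, where the border counts as black. I'll redo the readings with a line fit on the rectified dial.

```bash
cat > nr2.py <<'E'
from nr import *
def read2(n,zc=.1725,yc=.0006,R=.0235):
    c=np.load(n+".npz");k=np.arange(-R,R,.00025);yy,zz=np.meshgrid(k,k[::-1])   # right=+y, up=+z: seen from the front
    W=O+.0105*X+np.multiply.outer(yc+yy,Y)+np.multiply.outer(zc+zz,Zv)
    uv=proj(c,W.reshape(-1,3)).astype(np.float32).reshape(yy.shape+(2,))
    g=cv2.remap(cv2.cvtColor(c["image"],cv2.COLOR_RGB2GRAY),uv[...,0],uv[...,1],cv2.INTER_CUBIC,borderValue=255)
    m=((g<75)&(np.hypot(yy,zz)<R)).astype(np.uint8);_,l,st,ce=cv2.connectedComponentsWithStats(m)
    i=1+st[1:,4].argmax();v,u=np.nonzero(l==i);w=75.-g[v,u]
    p=np.c_[yy[v,u],zz[v,u]];mu=np.average(p,0,w);d=np.linalg.eigh((p-mu).T@((p-mu)*w[:,None]))[1][:,1]
    d*=np.sign(d@mu);return np.degrees(np.arctan2(-d[0],-d[1]))%360,mu,len(v)
if __name__=="__main__":
    for n in sys.argv[1:]:
        a,mu,k=read2(n);print(n,"needle",round(a,1),"push",round(a/15.0,2),mu.round(4),k)
E
python3 nr2.py w3 w4 w5 a1 a2 a3 a4 a5
cat > fit.py <<'E'
import sys
from nr2 import *
from scipy.optimize import least_squares
from ck import *
N=sys.argv[1:];th=[];pu=[]
for n in N:
    T=np.load(n+".npz")["T"];p=T[:3,3]-.01*T[:3,2]-O;th.append(np.arctan2(p@X,p[2]-.085));pu.append(read2(n)[0]/15)
th,pu=np.array(th),np.array(pu)
f=lambda q:q[0]+4*np.cos(th-q[1])+np.sqrt(900-16*np.sin(th-q[1])**2)-30-pu
s=least_squares(f,[10,1.1]);print("peak th",np.degrees(s.x[1]).round(1),"peak push",s.x[0]+4,"th",np.degrees(th).round(1),"push",pu.round(2),"res",s.fun.round(2))
E
python3 fit.py a1 a2 a3 a4 a5
```

```text
w3 needle 182.5 push 12.17 [0.0024 0.0067] 1787
w4 needle 182.3 push 12.16 [-0.0028  0.0064] 1597
w5 needle 182.6 push 12.18 [-0.003   0.0073] 1608
a1 needle 209.1 push 13.94 [0.0012 0.0071] 1633
a2 needle 214.7 push 14.32 [0.0021 0.007 ] 1622
a3 needle 214.2 push 14.28 [0.002  0.0071] 1655
a4 needle 207.4 push 13.82 [0.001  0.0077] 1670
a5 needle 205.3 push 13.69 [0.0007 0.0078] 1673
peak th 75.5 peak push 14.501303435367712 th [ 42.5  62.1  82.5 102.1 116.7] push [13.94 14.32 14.28 13.82 13.69] res [-0.16  0.06  0.19  0.2  -0.29]
```

```bash
cat > fit2.py <<'E'
import numpy as np
from scipy.optimize import least_squares
th0=np.array([6,42.5,62.1,82.5,102.1,116.7]);pu=np.array([12.17,13.94,14.32,14.28,13.82,13.69])
for e,use in((4,slice(0,6)),(4,slice(0,5)),(4,slice(1,5))):
  for sl in(0,1.7):
    lag=np.degrees(sl/32/np.cos(np.radians(th0-50)));lag[0]=0
    th=np.radians(th0-lag)[use]
    f=lambda q:q[0]+e*np.cos(th-q[1])+np.sqrt(900-16*np.sin(th-q[1])**2)-30-pu[use]
    s=least_squares(f,[10,1.1]);print(use,sl,"peak",np.degrees(s.x[1]).round(1),s.x[0]+4,np.degrees(th).round(1),s.fun.round(2))
E
python3 fit2.py
```

```text
slice(0, 6, None) 0 peak 72.4 14.574037826686817 [  6.   42.5  62.1  82.5 102.1 116.7] [-0.22  0.03  0.18  0.22  0.16 -0.38]
slice(0, 6, None) 1.7 peak 69.0 14.4862927879576 [  6.   39.4  59.   78.9  97.1 109. ] [-0.08 -0.04  0.1   0.14  0.13 -0.25]
slice(0, 5, None) 0 peak 68.8 14.454907556555609 [  6.   42.5  62.1  82.5 102.1] [-0.1   0.05  0.1   0.05 -0.1 ]
slice(0, 5, None) 1.7 peak 66.6 14.407376276929295 [ 6.  39.4 59.  78.9 97.1] [-0.01 -0.03  0.05  0.02 -0.03]
slice(1, 5, None) 0 peak 70.8 14.424715879291227 [ 42.5  62.1  82.5 102.1] [-0.05  0.05  0.05 -0.05]
slice(1, 5, None) 1.7 peak 66.8 14.405805154721065 [39.4 59.  78.9 97.1] [-0.04  0.04  0.02 -0.03]
```

Taking fork slack into account, the first five points fit within 0.05 mm, with the peak at a handle angle of about 66.7°. The a5 point looks like the fork slipping over the handle. I'll bring the handle back to about 67°.

Call:
play_rows:
  commands:
    - [[0.001,0.0008,0.004,0,0,0,0.8],[0.0019,0.0016,0.008,0,0,0,0.8],[0.0022,0.0018,0.0122,0,0,0,0.8],[0.0022,0.0018,0.0163,0,0,0,0.8],[0.0018,0.0015,0.0197,0,0,0,0.8]]

```text
time_s: 14.0
tcp_pos: [0.4867, 0.1085, 0.0851]
ee_rot: [[0.866, -0.485, -0.122], [-0.35, -0.414, -0.84], [0.357, 0.771, -0.528]]
wrist_force: [-0.3, 3.6, -2.2]
gripper_width: 0.203
```

Call:
play_rows:
  commands:
    - [[-0.0006,-0.0005,0.0032,0,0,0,0.8],[-0.0015,-0.0013,0.0062,0,0,0,0.8],[-0.0025,-0.0021,0.0091,0,0,0,0.8],[-0.0025,-0.0021,0.0091,0,0,0,0.8],[-0.0025,-0.0021,0.0091,0,0,0,0.8]]

```text
time_s: 14.5
tcp_pos: [0.4833, 0.1047, 0.0948]
ee_rot: [[0.866, -0.484, -0.125], [-0.35, -0.409, -0.843], [0.357, 0.774, -0.524]]
wrist_force: [-0.2, 0.7, -0.8]
gripper_width: 0.201
```

```bash
python3 rd.py b1; python3 nr2.py b1; python3 - <<'E'
import numpy as np,cv2
a=[np.load(n+".npz")["image"][60:300,220:480] for n in("a5","b1")]
cv2.imwrite("pics/b1.png",cv2.resize(np.hstack(a),(800,369),interpolation=cv2.INTER_CUBIC)[:,:,::-1])
E
```

```text
t 14.5 F [-0.2  0.7 -0.8] grip 0.201 fork th 60.8 rad 0.0309 y 0.1185
needle 243.7 push 16.25 [ 2.01200e+01  2.44469e+02 -1.00000e-03  1.00000e-03  1.27170e+02]
b1 needle 243.8 push 16.25 [0.0051 0.0038] 1605
```

View pics/b1.png

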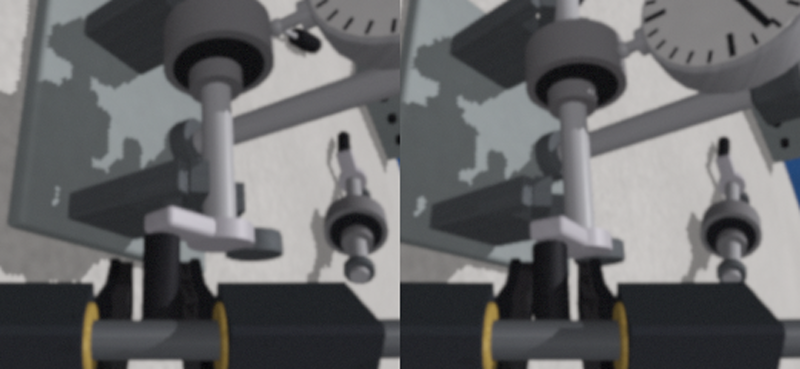

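Push reads 16.25 mm, above the 14.4 mm peak, so the upward stroke climbed the axle up the V flank. I'll back the fork off right away so it drops home.

Call:
play_rows:
  commands:
    - [[0.0008,0.0007,-0.002,0,0,0,0.8],[0.0015,0.0013,-0.0045,0,0,0,0.8],[0.0021,0.0018,-0.007,0,0,0,0.8],[0.0021,0.0018,-0.007,0,0,0,0.8]]

```text
time_s: 14.95
tcp_pos: [0.4858, 0.107, 0.0869]
ee_rot: [[0.867, -0.483, -0.124], [-0.35, -0.411, -0.842], [0.356, 0.773, -0.525]]
wrist_force: [0.5, -0.2, -1.6]
gripper_width: 0.206
```

```bash
python3 rd.py b2; python3 nr2.py b2; python3 - <<'E'
# handle angle seen: dark handle columns just beyond the crank arm, per image; compare to projections of candidate angles
from nr import *
for n in("a3","a4","b1","b2"):
    c=np.load(n+".npz")
    print(n,[(t,proj(c,np.array([O+.100*Y+.032*np.sin(np.radians(t))*X+(.085+.032*np.cos(np.radians(t)))*Zv]))[0].round(0).tolist()) for t in(60,70,80,90,100)], "axle end",proj(c,np.array([O+.085*Y+.085*Zv]))[0].round())
    g=cv2.cvtColor(c["image"],cv2.COLOR_RGB2GRAY)
    for v in(224,232,240):print(v,g[v,290:350:3])
E
```

```text
t 14.95 F [ 0.5 -0.2 -1.6] grip 0.206 fork th 76.8 rad 0.0312 y 0.1187
needle 214.6 push 14.31 [ 2.01090e+01  2.14217e+02 -2.00000e-03  1.00000e-03  1.25426e+02]
b2 needle 214.6 push 14.3 [0.002  0.0071] 1645
a3 [(60, [339.0, 220.0]), (70, [330.0, 221.0]), (80, [321.0, 222.0]), (90, [314.0, 223.0]), (100, [308.0, 224.0])] axle end [343. 209.]
224 [116 145 150 149 149 148 149  93  18  20  25  31  37  42  38  85  95  95
  98  96]
232 [101  15  13  23  22  31  87  47  18  22  22  32  39  42  40  53  29  29
  15  18]
240 [ 60  18  23  28  26  56 172  73  18  22  22  29  40  43  39  46  27  24
  27  19]
a4 [(60, [355.0, 218.0]), (70, [345.0, 218.0]), (80, [336.0, 219.0]), (90, [328.0, 220.0]), (100, [321.0, 222.0])] axle end [356. 207.]
224 [ 75  80  85 118 133 142 145 131  19  15  22  25  40  57  49  82 120 103
  97  97]
232 [141  17  12  23  24  37 113  79  15  17  23  30  40  58  48  35  29  30
  21  19]
240 [ 57  17  23  27  27  59 189 142  21  18  19  29  43  56  46  27  20  21
  24  15]
b1 [(60, [320.0, 222.0]), (70, [311.0, 222.0]), (80, [303.0, 223.0]), (90, [296.0, 224.0]), (100, [290.0, 226.0])] axle end [327. 211.]
224 [152 151 152 153 151 118  20  19  24  29  42  55  41  85  98  98  97  96
  95  92]
232 [ 71  18  20  27  23  22  19  21  22  33  43  56  44 117 189 106  26  27
  19  18]
240 [ 57  19  24  28  32  30  15  21  22  30  44  54  38 117 195 132  21  22
  26  18]
b2 [(60, [334.0, 221.0]), (70, [325.0, 221.0]), (80, [316.0, 222.0]), (90, [309.0, 223.0]), (100, [303.0, 224.0])] axle end [339. 210.]
224 [148 150 150 150 150 142  33  14  22  22  38  51  48  43  92  92  91  90
  88  90]
232 [ 95  18   9  23  21  19  18  20  24  26  42  53  49  66 140  84  23  26
  18  17]
240 [ 64  17  21  31  27  30  19  14  18  28  40  55  45  57 137  93  22  23
  23  17]
```

The axle dropped home again: 14.30 mm at a handle angle of about 76°, which matches the model. For the last small upward turn I'll lean the fork to 70° so that the lower finger pushes nearly straight up, and go in small steps while watching the needle.

Call:
play_rows:
  commands:
    - [[-0.0003,-0.0003,0.0005,-0.056,0.067,0,0.8],[-0.0006,-0.0005,0.0011,-0.112,0.134,0,0.8],[-0.0008,-0.0007,0.0018,-0.168,0.2,0,0.8],[-0.0011,-0.0009,0.0025,-0.224,0.267,0,0.8],[-0.0011,-0.0009,0.0025,-0.224,0.267,0,0.8]]

```text
time_s: 15.5
tcp_pos: [0.4845, 0.1061, 0.0883]
ee_rot: [[0.94, -0.25, -0.233], [-0.288, -0.214, -0.933], [0.184, 0.944, -0.273]]
wrist_force: [-0.5, 0.2, -0.7]
gripper_width: 0.199
```

```bash
cat > rh.py <<'E'
# reading + handle angle from the image (dark band between gaps at the handle's inner part)
import sys
from nr2 import *
n=sys.argv[1];a,mu,k=read2(n);c=np.load(n+".npz")
g=cv2.cvtColor(c["image"],cv2.COLOR_RGB2GRAY)
T=np.arange(30,120,.5);ys=np.linspace(.101,.107,4)
def prof(t,y,off):
    t=np.radians(t);rad=.032
    P=O+y*Y+(rad*np.sin(t)+off*np.cos(t))*X+(.085+rad*np.cos(t)-off*np.sin(t))*Zv
    return P
S=[]
for t in T:
    P=np.array([prof(t,y,o) for y in ys for o in np.linspace(-.006,.006,9)]);uv=proj(c,P).astype(np.float32)
    S.append(cv2.remap(g,uv[None,:,0],uv[None,:,1],cv2.INTER_LINEAR).mean())
S=np.array(S);i=S.argmin();w=np.clip(S.min()+12-S,0,None)
print(n,"needle",round(a,1),"push",round(a/15,2),"handle seen",round((w*T).sum()/w.sum(),1),T[i],S.min().round(0))
E
python3 rd.py b3; for i in w4 a1 a2 a3 a4 b2 b3; do python3 rh.py $i; done
```

```text
t 15.5 F [-0.5  0.2 -0.7] grip 0.199 fork th 78.8 rad 0.0308 y 0.1188
needle 214.6 push 14.31 [ 3.73080e+01  2.14738e+02 -1.00000e-03  3.00000e-03  1.53229e+02]
w4 needle 182.3 push 12.16 handle seen 86.4 84.5 53.0
a1 needle 209.1 push 13.94 handle seen 47.2 42.0 36.0
a2 needle 214.7 push 14.32 handle seen 58.2 58.5 31.0
a3 needle 214.2 push 14.28 handle seen 79.5 79.5 29.0
a4 needle 207.4 push 13.82 handle seen 103.7 104.0 23.0
b2 needle 214.6 push 14.3 handle seen 93.8 119.5 27.0
b3 needle 214.7 push 14.31 handle seen 73.8 74.5 38.0
```

Call:
play_rows:
  commands:
    - [[-0.0002,-0.0002,0.001,0,0,0,0.8],[-0.0004,-0.0004,0.0021,0,0,0,0.8],[-0.0007,-0.0006,0.0032,0,0,0,0.8],[-0.0007,-0.0006,0.0032,0,0,0,0.8]]

```text
time_s: 15.95
tcp_pos: [0.4841, 0.1058, 0.0935]
ee_rot: [[0.939, -0.254, -0.231], [-0.289, -0.219, -0.932], [0.186, 0.942, -0.279]]
wrist_force: [0.7, 0.6, -1.2]
gripper_width: 0.202
```

```bash
python3 rd.py b4; python3 rh.py b4
```

```text
t 15.95 F [ 0.7  0.6 -1.2] grip 0.202 fork th 69.3 rad 0.0318 y 0.1188
needle 217.2 push 14.48 [ 3.61350e+01  2.16843e+02 -2.00000e-03  1.00000e-03  1.53064e+02]
b4 needle 217.8 push 14.52 handle seen 72.2 71.5 34.0
```

Call:
play_rows:
  commands:
    - [[-0.0004,-0.0003,0.001,0,0,0,0.8],[-0.0008,-0.0006,0.002,0,0,0,0.8],[-0.0012,-0.001,0.003,0,0,0,0.8],[-0.0012,-0.001,0.003,0,0,0,0.8]]

```text
time_s: 16.4
tcp_pos: [0.4827, 0.1047, 0.0962]
ee_rot: [[0.939, -0.253, -0.232], [-0.288, -0.217, -0.933], [0.185, 0.943, -0.277]]
wrist_force: [0.1, 1.4, -1.6]
gripper_width: 0.202
```

```bash
python3 rd.py b5; python3 rh.py b5
```

```text
t 16.4 F [ 0.1  1.4 -1.6] grip 0.202 fork th 63.4 rad 0.0313 y 0.1189
needle 219.6 push 14.64 [ 3.47380e+01  2.19031e+02 -1.00000e-03  2.00000e-03  1.53398e+02]
b5 needle 220.3 push 14.68 handle seen 69.0 66.0 35.0
```

Call:
play_rows:
  commands:
    - [[0.0003,0.0003,-0.001,0,0,0,0.8],[0.0006,0.0005,-0.0018,0,0,0,0.8],[0.0006,0.0005,-0.0018,0,0,0,0.8]]

```text
time_s: 16.75
tcp_pos: [0.4833, 0.1049, 0.0945]
ee_rot: [[0.939, -0.252, -0.232], [-0.289, -0.216, -0.933], [0.185, 0.943, -0.275]]
wrist_force: [-0.5, 0.0, -0.3]
gripper_width: 0.197
```

```bash
python3 rd.py b6; python3 rh.py b6; python3 - <<'E'
from nr import *
for n in("b5","b6"):
    c=np.load(n+".npz");g=cv2.cvtColor(c["image"],cv2.COLOR_RGB2GRAY)
    S=lambda t,y:O+y*Y+.032*np.sin(np.radians(t))*X+(.085+.032*np.cos(np.radians(t)))*Zv
    for y in(.1,.105):
        uv=proj(c,np.array([S(t,y) for t in range(40,100,3)])).astype(np.float32)
        print(n,y,list(zip(range(40,100,3),cv2.remap(g,uv[None,:,0],uv[None,:,1],cv2.INTER_LINEAR)[0].tolist())))
E
```

```text
t 16.75 F [-0.5  0.  -0.3] grip 0.197 fork th 66.8 rad 0.0311 y 0.1187
needle 215.5 push 14.37 [ 3.63630e+01  2.16697e+02 -2.00000e-03  2.00000e-03  1.53339e+02]
b6 needle 215.4 push 14.36 handle seen 72.2 72.0 37.0
b5 0.1 [(40, 154), (43, 202), (46, 167), (49, 124), (52, 92), (55, 63), (58, 47), (61, 37), (64, 31), (67, 28), (70, 27), (73, 23), (76, 26), (79, 102), (82, 113), (85, 114), (88, 137), (91, 211), (94, 217), (97, 214)]
b5 0.105 [(40, 59), (43, 95), (46, 179), (49, 210), (52, 115), (55, 60), (58, 49), (61, 37), (64, 32), (67, 27), (70, 24), (73, 25), (76, 22), (79, 38), (82, 44), (85, 41), (88, 31), (91, 27), (94, 116), (97, 210)]
b6 0.1 [(40, 138), (43, 149), (46, 202), (49, 161), (52, 122), (55, 84), (58, 75), (61, 53), (64, 34), (67, 31), (70, 28), (73, 26), (76, 22), (79, 36), (82, 110), (85, 113), (88, 114), (91, 149), (94, 212), (97, 216)]
b6 0.105 [(40, 38), (43, 55), (46, 86), (49, 159), (52, 204), (55, 101), (58, 72), (61, 55), (64, 37), (67, 30), (70, 26), (73, 27), (76, 24), (79, 25), (82, 39), (85, 39), (88, 38), (91, 27), (94, 22), (97, 71)]
```

```bash
cat > edge.py <<'E'
from nr2 import *
from scipy.optimize import least_squares
def edge(n,y=.099):
    c=np.load(n+".npz");g=cv2.cvtColor(c["image"],cv2.COLOR_RGB2GRAY).astype(np.float32);t=np.arange(-30,135,.5)
    P=np.array([O+y*Y+.032*np.sin(np.radians(a))*X+(.085+.032*np.cos(np.radians(a)))*Zv for a in t])
    uv=proj(c,P).astype(np.float32);p=cv2.remap(g,uv[None,:,0],uv[None,:,1],cv2.INTER_LINEAR)[0]
    p=cv2.GaussianBlur(p[None],(5,1),0)[0];d=p<75
    runs=[];s=None
    for i,b in enumerate(list(d)+[False]):
        if b and s is None:s=i
        if not b and s is not None:runs.append((t[s],t[i-1]));s=None
    return [q for q in runs if q[1]-q[0]>10]
import sys
for n in sys.argv[1:]:
    print(n,round(read2(n)[0]/15,2),[(q,round((q[0]+q[1])/2,1)) for y in(.098,.100) for q in edge(n,y)])
E
python3 edge.py w4 w5 a1 a2 a3 a4 a5 b2 b4 b5 b6
```

```text
w4 12.16 [((np.float64(-11.5), np.float64(19.5)), np.float64(4.0)), ((np.float64(70.5), np.float64(134.5)), np.float64(102.5)), ((np.float64(-11.0), np.float64(21.5)), np.float64(5.2)), ((np.float64(71.0), np.float64(127.5)), np.float64(99.2))]
w5 12.18 [((np.float64(-12.0), np.float64(19.0)), np.float64(3.5)), ((np.float64(69.5), np.float64(92.5)), np.float64(81.0)), ((np.float64(-12.0), np.float64(20.5)), np.float64(4.2)), ((np.float64(69.5), np.float64(91.5)), np.float64(80.5))]
a1 13.94 [((np.float64(31.0), np.float64(54.0)), np.float64(42.5)), ((np.float64(30.0), np.float64(54.5)), np.float64(42.2))]
a2 14.32 [((np.float64(47.0), np.float64(72.5)), np.float64(59.8)), ((np.float64(46.5), np.float64(72.5)), np.float64(59.5))]
a3 14.28 [((np.float64(65.5), np.float64(93.0)), np.float64(79.2)), ((np.float64(65.0), np.float64(93.5)), np.float64(79.2))]
a4 13.82 [((np.float64(81.5), np.float64(119.0)), np.float64(100.2)), ((np.float64(80.5), np.float64(119.0)), np.float64(99.8))]
a5 13.69 [((np.float64(88.0), np.float64(134.5)), np.float64(111.2)), ((np.float64(88.5), np.float64(134.5)), np.float64(111.5))]
b2 14.3 [((np.float64(64.0), np.float64(92.0)), np.float64(78.0)), ((np.float64(63.5), np.float64(92.5)), np.float64(78.0)), ((np.float64(124.0), np.float64(134.5)), np.float64(129.2))]
b4 14.52 [((np.float64(22.5), np.float64(34.5)), np.float64(28.5)), ((np.float64(60.0), np.float64(83.5)), np.float64(71.8)), ((np.float64(59.0), np.float64(83.5)), np.float64(71.2))]
b5 14.68 [((np.float64(16.5), np.float64(29.5)), np.float64(23.0)), ((np.float64(54.5), np.float64(77.5)), np.float64(66.0)), ((np.float64(17.5), np.float64(28.0)), np.float64(22.8)), ((np.float64(53.5), np.float64(78.0)), np.float64(65.8))]
b6 14.36 [((np.float64(21.0), np.float64(33.0)), np.float64(27.0)), ((np.float64(58.0), np.float64(80.0)), np.float64(69.0)), ((np.float64(56.5), np.float64(80.0)), np.float64(68.2))]
```

Unloaded, the wheel sits at its peak: handle seen at about 68°, needle 215°, push 14.37 mm against a fitted peak of about 14.4 mm at 67–69°. I'll open the fork and retreat along the tool axis.

Call:
play_rows:
  commands:
    - [[0,0,0,0,0,0,0.65],[0,0,0,0,0,0,0.5],[0,0,0,0,0,0,0.5],[0.005,0.02,0.006,0,0,0,0.5],[0.01,0.04,0.012,0,0,0,0.5]]

```text
time_s: 17.3
tcp_pos: [0.4933, 0.1452, 0.1066]
ee_rot: [[0.939, -0.252, -0.233], [-0.289, -0.216, -0.933], [0.185, 0.943, -0.276]]
wrist_force: [0.5, -0.3, -0.5]
gripper_width: 0.484
```

Call:
play_rows:
  commands:
    - [[0.005,0.02,0.006,0,0,0,0.5],[0.01,0.04,0.012,0,0,0,0.5],[0.01,0.04,0.012,0,0,0,0.5],[0.01,0.04,0.012,0,0,0,0.5]]

```text
time_s: 17.7
tcp_pos: [0.503, 0.185, 0.118]
ee_rot: [[0.939, -0.252, -0.232], [-0.289, -0.217, -0.933], [0.185, 0.943, -0.277]]
wrist_force: [-0.6, -0.1, 0.2]
gripper_width: 0.5
```

```bash
python3 rd.py c1; python3 edge.py c1; python3 - <<'E'
import numpy as np,cv2
cv2.imwrite("pics/c1.png",cv2.resize(np.load("c1.npz")["image"][0:240,240:560],(800,600),interpolation=cv2.INTER_CUBIC)[:,:,::-1])
E
```

```text
t 17.7 F [-0.6 -0.1  0.2] grip 0.5 fork th 69.4 rad 0.1017 y 0.1673
needle 215.2 push 14.35 [ 5.64200e+01  2.14781e+02 -1.00000e-03  2.00000e-03  1.42436e+02]
c1 14.36 [((np.float64(-18.5), np.float64(2.0)), np.float64(-8.2)), ((np.float64(58.0), np.float64(80.0)), np.float64(69.0)), ((np.float64(-7.5), np.float64(9.5)), np.float64(1.0)), ((np.float64(58.0), np.float64(80.0)), np.float64(69.0))]
```

View pics/c1.png

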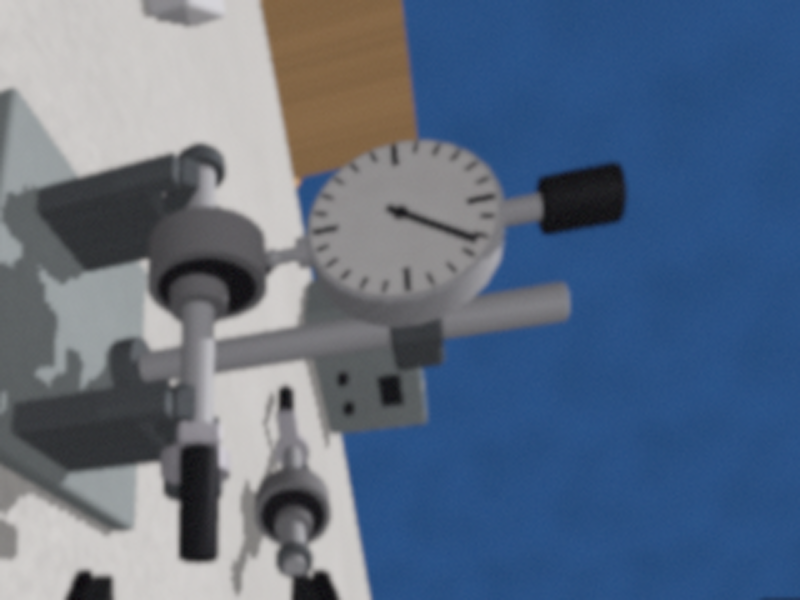

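```bash
python3 -c "
from station import r
print(r.finish_job())"
```

```text
the job is handed in; nothing more can be done
None
```

I did the runout check and handed the job in at 17.7 s. The wheel's high spot is under the plunger to within about 2°, and the gripper was clear of everything. I have no verdict back, so the results below are from my own checks.

- **Lowering the head:** I gripped the knob and slid the head down about 35 mm. The needle read about 207°, so I raised the head about 1.6 mm. It then read 179–182°, about straight up, with the plunger 12 mm in.
- **Finding the high spot:** I turned the crank by its handle from about 5° to over 100° from upright, holding it loosely between the fingers with the plunger riding on the wheel. The readings were 12.2, 13.9, 14.3, 14.3 and 13.8 mm. They fit the 4 mm eccentricity to within 0.05 mm, with the peak of about 14.4 mm at a handle angle of 67–69°. The plunger never went beyond 16.3 mm of its 24 mm stroke.
- **Final state:** After letting go, the handle is at about 69° and the needle at 215° (14.36 mm).
- **Axle seating:** The final reading matches the peak from the downward sweep, so the axle looks home in both V-blocks. I did not check the seating any other way.

Two checks disagreed along the way:

- **Axle climbed a V-block:** Turning the handle back up, the axle rode up the side of a V-block. The needle reached 16.25 mm, which is about 1.9 mm of lift at the wheel and probably more at the crank end. I backed off at once and it dropped home, then finished with smaller, more upright pushes that lifted it about 0.25 mm before I unloaded it.
- **One bad sweep point:** The reading at about 117° did not fit the others (first misread as 9.2 mm, then 13.7 mm). I think the fingers lost their hold on the handle there, so I left it out of the fit.

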